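# Clear the drip dish and twist off a cup for the glue bottle

## Robot

A 6-joint arm with a two-finger parallel gripper is mounted at the origin on a cart in front of the work surface, level with it; the furniture and walls round the work are solid. World frame = base frame: x ahead of the robot, y to its left, z up, the work surface at z = 0. Lengths are in m, angles in rad, forces in N, time in s.
With the tool pointing down it reaches from about 0.425 to 0.95 m from the base axis. Payload 3.5 kg.
Tool frame: the origin (TCP) lies midway between the tips of the shut fingers; the grasp point (between the pads) lies 19 mm behind it; z points along the fingers, y is the line along which they close (so a half turn about z gives the same grasp; the last joint's range is limited). The gripper opens to 85 mm and grips with 20 to 120 N. Pads are 22 mm wide; open, the fingers measure 114 mm over their backs; the gripper's body (76 mm by 85 mm) begins 54 mm behind the grasp point. The pads swing forward as they close: fully open they stand 13 mm farther back than shut.
Start: joints at [1.008, 0.286, 1.577, -0, 1.279, -0.15], TCP at [0.271, 0.618, 0.231] pointing down, gripper open.
Joint ranges: [-2.77, 2.77], [-0.9, 2.22], [0.21, 2.48], [-1.53, 4.67], [0.24, 2.81], [-2.84, 2.84]. Speed limits (rad/s): [2.79, 2.79, 3.14, 3.14, 3.14, 3.14].

## Interface

Orientations are given as a unit quaternion [x, y, z, w].
In Python, from plant import * gives the robot as it stands.
- The arm moves only by the tool move_arm, never from a script. Its argument "moves" is a list of rows, each a list of 3 entries, a list of its own where there are three numbers: the opening, from 0 (shut) to 1 (fully open), then the shift along the tool's x, y, z in m, then the turn, a rotation vector about the tool's x, y, z in rad. A call has exactly 10 rows; each row shifts and turns the commanded pose from where the row before left it, along the tool's axes as they then stand; what a row does not reach is not made up. A row lasts 1/12 s, in which the tool goes at most 41.7 mm and 7.16 degrees, less where a joint would pass 70% of its speed; a pose out of reach is approached as far as the arm can. A call is refused whole if a number of a shift passes 0.0417 or a number of a turn 0.125, either way. A call with a gripper value outside its range is refused whole. The fingers move at their own pace and stop on an object; "grip_force" is the grip in N (left out, the last holds). Time passes only in rows, so rows that do not move let the fingers close, or fill a call up. It gives the time, the measured TCP pose, the force, the opening and the grip force at its end, in the units of the state.
- get_state(): the state, without advancing time (a new reading comes with each control period).
- read_camera(name): name is "scene" or "top" or "wrist"; returns the picture (480x640x3 uint8, red, green, blue); there is no depth.
- camera_params(name): a dict with "fx", "fy", "cx", "cy" (pixels), "rvec" (rotation vector, rad) and "tvec" (3), from world to camera coordinates, as OpenCV has them; the wrist camera has in their place "tool_from_camera" (4x4, takes a point from camera to tool coordinates, whose origin is the TCP and whose axes are the flange's). Camera axes: x right, y down, z forward; pixel columns grow to the right and rows downward; lengths in m; the calibration is good to about 2 mm. A picture is of the moment at which its call begins: read the wrist's pose just before it. camera_params takes no time and is no camera call.
- sign_off(): hands the job in; it is judged then, once.
The state is a dict: "time": time; "qpos": joint angles; "dq": joint speeds; "joint_efforts": joint torques, N m; "eef_pos": TCP position; "tcp_rot": TCP orientation; "contact_force": force on the tool from outside, world axes, zero at the start; "wrist_torque": the same for the moment, N m; "opening": opening from 0.0 (shut) to 1.0 (fully open); "finger_force": force on a finger pad.
Only numpy, scipy, OpenCV 4.12 (cv2) and the standard library are available. Lean on these libraries where they do the work, as an engineer would, in place of code of your own. Each camera call takes 0.05 s, during which the arm holds its last target. There are 200 camera calls.

## Task

First take the wooden block out of the round metal drip dish and lay it flat on the bench, clear of the dish. Then take the top cup off the leaning two-cup stack (it is twist-locked: turn it anticlockwise while lifting it out along the stack's lean, without forcing it), stand it upright on the middle of the dish's floor and let go, and last stand the glue bottle from the bench top upright inside the cup, nozzle up. Do not drop the cup or the bottle or knock the bottle over, and leave the pin tin, the pliers and the end cutters where they are.

Things in the scene. Friction and masses are not known exactly. Their poses are not given: they have to be found in the camera images.
- cup: Loose top cup of the stack, grey plastic, 72 mm tall, open at the top, about 0.12 kg. Origin: centre of its foot's underside; z runs up its axis to the mouth. Foot: solid round plug, radius 25 mm, z = 0 to 32 mm. Bell: z = 32 to 72 mm; bore 54 mm across, inner floor at z = 38 mm. At the start it leans 25 degrees, locked, foot 27 mm deep in the lower cup, shoulder 5 mm above that one's rim.
- cup_grip (a point): Point on the top cup's axis 57 mm above its underside, where to grip. The bell is 72 mm across along the cup's x and has two parallel flat sides, 38 mm wide and 61 mm apart, facing the cup's +y and -y: grip them along y, fingers along the axis.
- cup_pin (a point): Outer end of the lock pin on the top cup's +x side, 34.5 mm from the axis, 11 mm above the underside; an equal pin stands on the -x side. Steel, 7 mm thick. Each rides in a slot in the lower cup's wall.
- stand: Fixed plywood stand, base 150 x 120 mm; its leaning board carries the fixed lower cup (same shape as the top cup, flats facing the stand's +y and -y, in line with the top cup's while locked). Origin: centre of the base's underside, z up; the stack leans 25 degrees from vertical towards the stand's -x.
- stand_mouth (a point): Centre of the fixed lower cup's mouth, (-5, 0, 97) mm in the stand's frame. From the locked place its two slots climb 7 mm in 40 degrees of anticlockwise turn (looking down into the cups), 2 mm play. At 40 degrees (37 to 43 is free) they open straight along the axis to the rim and the cup draws out; before that it cannot be pulled out. Stops at about -2 and +43 degrees.
- dish: Loose round shallow aluminium drip dish, 140 mm across, 16 mm high, flat floor 5 mm above the bench and about 126 mm across inside, 0.4 kg. Origin: centre of its underside, z up.
- bottle: Glue bottle with a pointed nozzle, standing upright on the bench: round body 38 mm across, 123 mm tall with the nozzle; the body is straight to a height of 68 mm, then tapers to the narrow nozzle. Origin: centre of its underside, z up to the nozzle. 0.12 kg, more or less.
- stamp_block: Wooden block lying on the dish's floor, 40 (x) x 75 (y) x 34 (z) mm, 0.09 kg. Origin: centre of its underside, z up. To be moved out of the dish.
- cutters: Bystander: end cutters lying flat, 64 x 122 x 13 mm, origin at the centre of the underside.
- pin_tin: Bystander: flat dark tin box, 69 x 97 x 24 mm, origin at the centre of its underside.
- pliers: Bystander: small pliers lying flat, 69 x 132 x 13 mm, origin at the centre of the underside.
There are look-alikes about, which are no part of the job. Several things look just like the bottle: the one meant starts farthest to the robot's left. Of the things that look like the stamp_block, the smaller one is meant.

How it is judged:
By the outcome, as a careful person would: the job done as asked, in the order asked, and still so for the second after the job is handed in, with the robot touching nothing.
It also fails if it takes over 72 s, if anything falls off the work surface, if the arm or the gripper's body presses on something with over 40 N, if the wrist force passes 120 N, or if a joint passes its speed limit or range.

## Working session

There is one attempt and no reset: what is moved stays moved. The work goes in short steps, Python scripts to look and compute and a tool call to move; the robot and the scene stay as the last step left them, time stands still between calls to the robot, and variables do not carry over. Pictures are saved under pics/ and viewed, at most 10 in all, crops included, and the job is handed in when it is done.

Besides the shell and the picture viewer there is one more tool, called after "Request:" by a JSON object that holds its "api" and its "payload". move_arm: Moves the arm, as the interface text tells. Its arguments: {"type":"object","properties":{"moves":{"type":"array"},"grip_force":{"type":"number"}},"required":["moves"]}

```bash
mkdir -p pics; ls
python3 - <<'E'
from plant import *
import cv2
s=get_state();print({k:s[k] for k in('time','eef_pos','tcp_rot','opening','qpos')})
for n in('scene','top'):
    cv2.imwrite(f'pics/{n}0.png',read_camera(n)[:,:,::-1]);print(n,camera_params(n))
print(camera_params('wrist'))
E
```

```text
pics
{'time': 0.0, 'eef_pos': array([0.27041669, 0.61776906, 0.22994174]), 'tcp_rot': array([ 2.04927003e-01,  9.78776583e-01, -1.07717571e-03, -4.05451693e-04]), 'opening': 0.9968715091372771, 'qpos': array([ 1.00800197e+00,  2.87183700e-01,  1.57816478e+00,  8.64092486e-06,
        1.27854607e+00, -1.50018329e-01])}
scene {'fx': 515.3615574097953, 'fy': 515.3615574097953, 'cx': 323.62551307859127, 'cy': 231.58419630936683, 'rvec': array([ 2.19829444, -0.50697446,  0.22051958]), 'tvec': array([-0.51332552,  0.21920809,  1.13614811])}
top {'fx': 518.8566277561454, 'fy': 518.8566277561454, 'cx': 318.29430504379735, 'cy': 235.55523706752945, 'rvec': array([ 2.16568698, -2.15404435,  0.08145137]), 'tvec': array([-0.02727522,  0.56159167,  1.1907094 ])}
{'fx': 364.19313849048206, 'fy': 364.19313849048206, 'cx': 321.4430036204806, 'cy': 233.64469506112144, 'tool_from_camera': array([[ 2.64206341e-04, -9.58715928e-01, -2.84365432e-01,
         7.21680233e-02],
       [ 9.99999423e-01,  5.49437321e-04, -9.23277210e-04,
         5.68100040e-04],
       [ 1.04140155e-03, -2.84365024e-01,  9.58715520e-01,
        -1.42390166e-01],
       [ 0.00000000e+00,  0.00000000e+00,  0.00000000e+00,
         1.00000000e+00]])}
```

View pics/scene0.png

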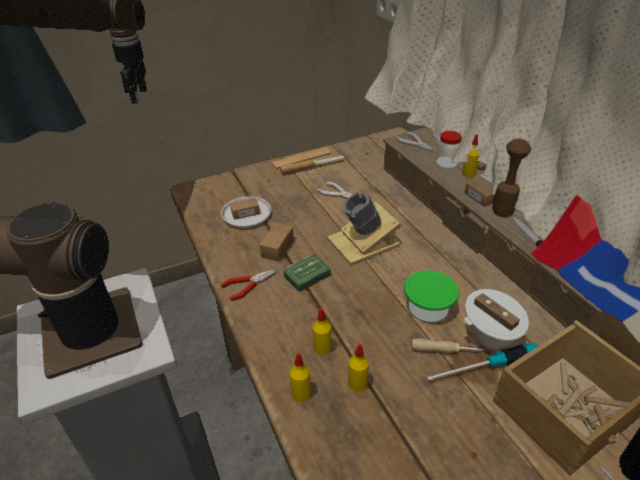

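View pics/top0.png

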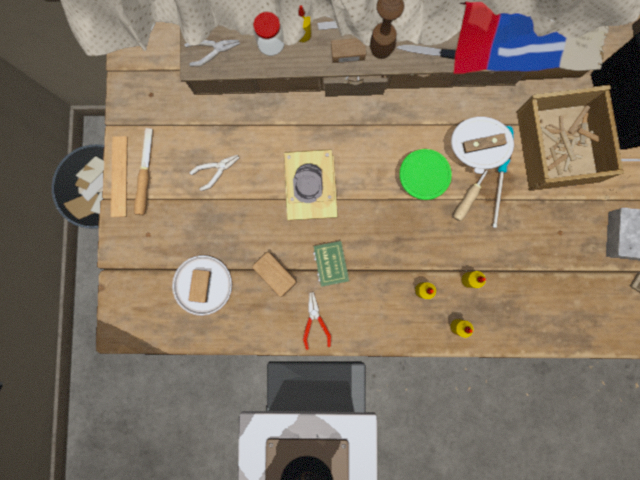

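The dish with the block is at top (202,285). The stand and cups are at (310,185), the three bench bottles at (427,290), (477,280) and (464,330), and one more bottle is on the back shelf at (305,22). Next I'll measure these and enlarge the stand.

```bash
cat > h.py <<'E'
import numpy as np, cv2
from plant import *
from scipy.spatial.transform import Rotation as R
def ray(n,uv,st=None):
    p=camera_params(n); K=np.array([[p['fx'],0,p['cx']],[0,p['fy'],p['cy']],[0,0,1]])
    d=np.linalg.solve(K,[uv[0],uv[1],1.])
    if n=='wrist':
        T=p['tool_from_camera']; r=R.from_quat(st['tcp_rot'])
        return r.apply(T[:3,3])+st['eef_pos'], r.apply(T[:3,:3]@d)
    M=cv2.Rodrigues(p['rvec'])[0]
    return -M.T@p['tvec'], M.T@d
def atz(n,uv,z,st=None):
    o,d=ray(n,uv,st); return o+d*(z-o[2])/d[2]
def tri(a,b):
    A=np.zeros((3,3));v=np.zeros(3)
    for o,d in(a,b):
        d=d/np.linalg.norm(d);P=np.eye(3)-np.outer(d,d);A+=P;v+=P@o
    return np.linalg.solve(A,v)
def proj(n,X,st=None):
    p=camera_params(n); X=np.atleast_2d(X)
    if n=='wrist':
        T=p['tool_from_camera']; r=R.from_quat(st['tcp_rot'])
        c=(r.inv().apply(X-st['eef_pos'])-T[:3,3])@T[:3,:3]
    else: c=X@cv2.Rodrigues(p['rvec'])[0].T+p['tvec']
    return np.c_[p['fx']*c[:,0]/c[:,2]+p['cx'],p['fy']*c[:,1]/c[:,2]+p['cy']]
E
python3 - <<'E'
from h import *
np.set_printoptions(precision=3,suppress=True)
for n,uv,z in [('dish',(202,285),.016),('block',(200,286),.039),('big',(273,273),.03),('tin',(330,264),.024)]: print(n,atz('top',uv,z))
for t,s in [((429,288),(321,313)),((481,277),(359,348)),((464,332),(297,355)),((301,9),(475,137))]:
    print('noz',tri(ray('top',t),ray('scene',s)))
for c in [(286,153),(332,150),(338,217),(287,221)]: print('stand base',atz('top',c,.008))
a=cv2.imread('pics/top0.png')[140:230,270:350];b=cv2.imread('pics/scene0.png')[180:270,320:410]
cv2.imwrite('pics/z1.png',np.hstack([cv2.resize(a,(400,450),interpolation=3),cv2.resize(b,(400,450)[:1]+(450,),interpolation=3)]))
E
```

```text
dish [0.444 0.25  0.016]
block [0.442 0.249 0.039]
big [0.473 0.081 0.03 ]
tin [ 0.495 -0.052  0.024]
noz [ 0.44  -0.266  0.106]
noz [ 0.464 -0.378  0.109]
noz [ 0.351 -0.34   0.109]
noz [1.011 0.01  0.223]
stand base [0.765 0.056 0.008]
stand base [ 0.772 -0.056  0.008]
stand base [ 0.608 -0.071  0.008]
stand base [0.598 0.051 0.008]
```

View pics/z1.png

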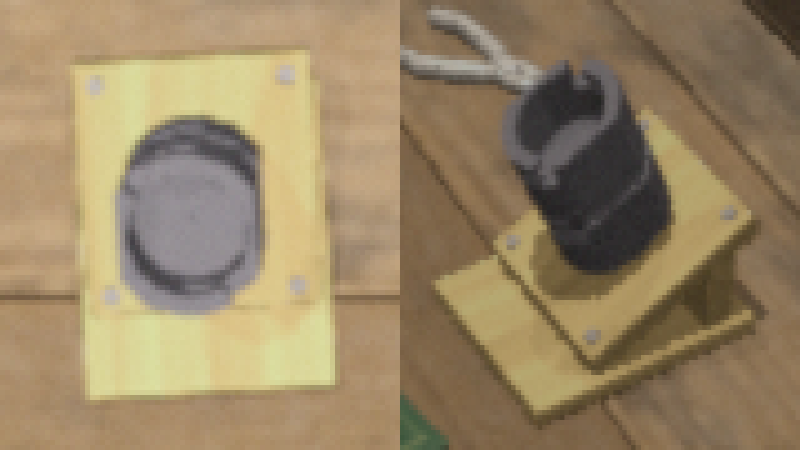

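The bottle at (0.44,-0.27) is the leftmost one on the bench. The shelf one is out of reach at 1.01 m and 0.1 m up. The stack leans towards the robot, so the stand's x is roughly world x. I'll go above the dish first.

```bash
cat >> h.py <<'E'
from scipy.linalg import logm, expm
def pose(p,zdir,ydir):
    z=np.array(zdir,float);z/=np.linalg.norm(z);y=np.array(ydir,float);y-=z*(y@z);y/=np.linalg.norm(y)
    T=np.eye(4);T[:3,:3]=np.c_[np.cross(y,z),y,z];T[:3,3]=p;return T
def cur(s=None):
    s=s or get_state();T=np.eye(4);T[:3,:3]=R.from_quat(s['tcp_rot']).as_matrix();T[:3,3]=s['eef_pos'];return T
def plan(Tt,N,T0=None,flat=True):
    T0=cur() if T0 is None else T0
    D=expm(np.real(logm(np.linalg.inv(T0)@Tt))/N)
    print(N,'rows: shift',np.round(D[:3,3],4),'turn',np.round(R.from_matrix(D[:3,:3]).as_rotvec(),4))
def down(p,yaw): return pose(p,[0,0,-1],[np.cos(yaw),np.sin(yaw),0])
E
python3 - <<'E'
from h import *
c=[atz('top',u,.039) for u in [(193,270),(210,271),(207,302),(191,301)]]
print(c); e=(c[0]+c[1]-c[2]-c[3]); yaw=np.arctan2(e[1],e[0]);print('long yaw',yaw)
plan(down([.43,.25,.16],yaw+np.pi/2),20)
E
```

```text
[array([0.47894778, 0.26605891, 0.039     ]), array([0.47686077, 0.22631057, 0.039     ]), array([0.40543807, 0.23132828, 0.039     ]), array([0.40746283, 0.26853041, 0.039     ])]
long yaw -0.05235801775029506
20 rows: shift [-0.0122 -0.016   0.0035] turn [-0.0001 -0.     -0.018 ]
```

Request:
{"api": "move_arm", "payload": {"moves": [[0.8, [-0.0122, -0.016, 0.0035], [0, 0, -0.018]], [0.8, [-0.0122, -0.016, 0.0035], [0, 0, -0.018]], [0.8, [-0.0122, -0.016, 0.0035], [0, 0, -0.018]], [0.8, [-0.0122, -0.016, 0.0035], [0, 0, -0.018]], [0.8, [-0.0122, -0.016, 0.0035], [0, 0, -0.018]], [0.8, [-0.0122, -0.016, 0.0035], [0, 0, -0.018]], [0.8, [-0.0122, -0.016, 0.0035], [0, 0, -0.018]], [0.8, [-0.0122, -0.016, 0.0035], [0, 0, -0.018]], [0.8, [-0.0122, -0.016, 0.0035], [0, 0, -0.018]], [0.8, [-0.0122, -0.016, 0.0035], [0, 0, -0.018]]], "grip_force": 40}}

```text
time: 0.93
eef_pos: [0.3338, 0.4264, 0.1956]
tcp_rot: [0.116, 0.993, -0.0, -0.0]
contact_force: [-1.3, -0.6, -0.6]
opening: 0.801
finger_force: 0.0
```

Request:
{"api": "move_arm", "payload": {"moves": [[0.8, [-0.0122, -0.016, 0.0035], [0, 0, -0.018]], [0.8, [-0.0122, -0.016, 0.0035], [0, 0, -0.018]], [0.8, [-0.0122, -0.016, 0.0035], [0, 0, -0.018]], [0.8, [-0.0122, -0.016, 0.0035], [0, 0, -0.018]], [0.8, [-0.0122, -0.016, 0.0035], [0, 0, -0.018]], [0.8, [-0.0122, -0.016, 0.0035], [0, 0, -0.018]], [0.8, [-0.0122, -0.016, 0.0035], [0, 0, -0.018]], [0.8, [-0.0122, -0.016, 0.0035], [0, 0, -0.018]], [0.8, [-0.0122, -0.016, 0.0035], [0, 0, -0.018]], [0.8, [-0.0122, -0.016, 0.0035], [0, 0, -0.018]]]}}

```text
time: 1.77
eef_pos: [0.4301, 0.2502, 0.1607]
tcp_rot: [0.026, 1.0, -0.0, -0.0]
contact_force: [0.2, 0.3, 0.4]
opening: 0.799
finger_force: 0.0
```

```bash
cat > look.py <<'E'
import sys,pickle
from h import *
s=get_state();cv2.imwrite(f'pics/{sys.argv[1]}.png',read_camera('wrist')[:,:,::-1]);pickle.dump(s,open(f'{sys.argv[1]}.pkl','wb'))
print(s['time'],s['eef_pos'],s['tcp_rot'],s['qpos'],s['opening'],s['contact_force'])
E
python3 look.py w1
```

```text
1.7667 [0.43014464 0.25015528 0.16069694] [ 2.59368594e-02  9.99663489e-01 -1.48015056e-04 -4.08179475e-04] [ 3.22559887e-01 -3.64831494e-02  2.06805249e+00  6.05098227e-07
  1.11089169e+00 -1.19635717e+00] 0.798713198886665 [0.1666196  0.29088215 0.37419737]
```

View pics/w1.png

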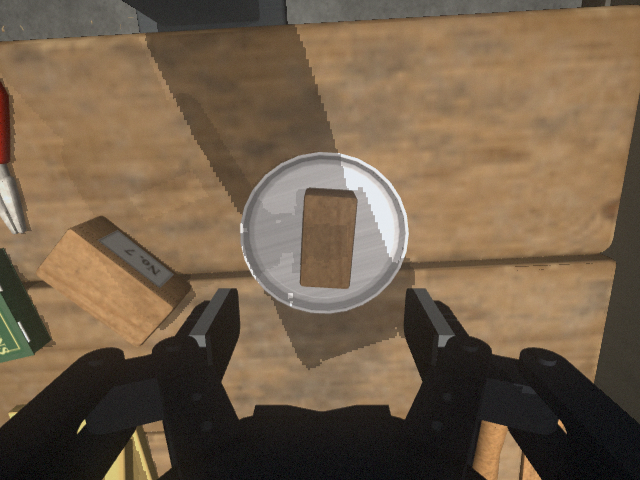

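Wrist view: the dish rim spans columns 241 to 408 and rows 152 to 313. The block's top corners are near (306,188), (357,193), (350,289) and (301,286), including some side face at the top.

Run:
```python
from h import *
import pickle
s=pickle.load(open('w1.pkl','rb'))
c=[atz('wrist',u,.039,s) for u in [(306,195),(357,199),(350,289),(301,286)]]
print(np.round(c,4)); m=sum(c)/4
e=c[0]+c[1]-c[2]-c[3]; yaw=np.arctan2(e[1],e[0]);print(m,yaw)
for u in [(241,232),(408,232),(324,152),(324,313)]: print('rim',atz('wrist',u,.016,s))
yaw+=np.pi/2 if yaw<0 else -np.pi/2
yaw=yaw%np.pi
T=down([m[0],m[1],.006],yaw);print(yaw)
plan(down([m[0],m[1],.04],yaw),6)
```

```text
[[0.4062 0.2402 0.039 ]
 [0.4111 0.2775 0.039 ]
 [0.4831 0.2703 0.039 ]
 [0.4785 0.2317 0.039 ]]
[0.44472773 0.25492487 0.039     ] 3.032324376086603
rim [0.43828724 0.1837395  0.016     ]
rim [0.44530161 0.32066451 0.016     ]
rim [0.37762219 0.25500243 0.016     ]
rim [0.51579131 0.24814018 0.016     ]
1.4615280492917067
6 rows: shift [-0.0021  0.0014  0.02  ] turn [-0.0004 -0.      0.0094]
```

Request:
{"api": "move_arm", "payload": {"moves": [[0.8, [-0.0018, 0.001, 0.018], [0, 0, 0.007]], [0.8, [-0.0018, 0.001, 0.018], [0, 0, 0.007]], [0.8, [-0.0018, 0.001, 0.018], [0, 0, 0.007]], [0.8, [-0.0018, 0.001, 0.018], [0, 0, 0.007]], [0.8, [-0.0018, 0.001, 0.018], [0, 0, 0.007]], [0.8, [-0.0018, 0.001, 0.018], [0, 0, 0.007]], [0.8, [-0.0018, 0.001, 0.018], [0, 0, 0.007]], [0.8, [-0.0018, 0.001, 0.018], [0, 0, 0.007]], [0.8, [0, 0, 0.007], [0, 0, 0]], [0.8, [0, 0, 0.004], [0, 0, 0]]]}}

```text
time: 2.65
eef_pos: [0.4438, 0.2577, 0.0047]
tcp_rot: [0.054, 0.999, -0.001, -0.002]
contact_force: [0.0, -0.1, -0.8]
opening: 0.803
finger_force: 0.0
```

Request:
{"api": "move_arm", "payload": {"moves": [[0.3, [0, 0, 0], [0, 0, 0]], [0.2, [0, 0, 0], [0, 0, 0]], [0.2, [0, 0, 0], [0, 0, 0]], [0.2, [0, 0, 0], [0, 0, 0]], [0.2, [0, 0, 0], [0, 0, 0]], [0.2, [0, 0, 0], [0, 0, 0]], [0.2, [0, 0, 0], [0, 0, 0]], [0.2, [0, 0, 0], [0, 0, 0]], [0.2, [0, 0, -0.003], [0, 0, 0]], [0.2, [0, 0, -0.007], [0, 0, 0]]]}}

```text
time: 3.48
eef_pos: [0.4438, 0.2576, 0.0153]
tcp_rot: [0.054, 0.999, -0.001, -0.001]
contact_force: [-1.0, -0.6, -1.4]
opening: 0.462
finger_force: 41.7
```

Request:
{"api": "move_arm", "payload": {"moves": [[0.2, [0, 0, -0.025], [0, 0, 0]], [0.2, [-0.01, 0, -0.025], [0, 0, 0]], [0.2, [-0.022, 0.004, 0], [0, 0, 0]], [0.2, [-0.022, 0.004, 0], [0, 0, 0]], [0.2, [-0.022, 0.004, 0], [0, 0, 0]], [0.2, [-0.022, 0.004, 0], [0, 0, 0]], [0.2, [-0.022, 0.004, 0], [0, 0, 0]], [0.2, [-0.022, 0.004, 0], [0, 0, 0]], [0.2, [-0.018, 0.004, 0], [0, 0, 0]], [0.2, [0, 0, 0.015], [0, 0, 0]]]}}

```text
time: 4.32
eef_pos: [0.6129, 0.269, 0.055]
tcp_rot: [0.055, 0.998, 0.001, 0.005]
contact_force: [0.1, -0.3, 0.6]
opening: 0.46
finger_force: 41.8
```

Request:
{"api": "move_arm", "payload": {"moves": [[0.2, [0, 0, 0.02], [0, 0, 0]], [0.2, [0, 0, 0.016], [0, 0, 0]], [0.2, [0, 0, 0.008], [0, 0, 0]], [0.2, [0, 0, 0.003], [0, 0, 0]], [0.2, [0, 0, 0.002], [0, 0, 0]], [0.2, [0, 0, 0], [0, 0, 0]], [0.75, [0, 0, 0], [0, 0, 0]], [0.75, [0, 0, 0], [0, 0, 0]], [0.75, [0, 0, 0], [0, 0, 0]], [0.75, [0, 0, -0.01], [0, 0, 0]]]}}

```text
time: 5.15
eef_pos: [0.6055, 0.268, 0.0104]
tcp_rot: [0.054, 0.999, -0.001, -0.002]
contact_force: [-0.1, -0.5, -0.7]
opening: 0.749
finger_force: 0.0
```

Run:
```python
from h import *
np.set_printoptions(precision=4,suppress=True)
s=get_state();print(s['qpos'],s['eef_pos'])
yaw=np.deg2rad(4.7);C=np.array([.678,-.004,0]);x=np.array([np.cos(yaw),np.sin(yaw),0]);y=np.array([-x[1],x[0],0]);a=-np.sin(np.radians(25))*x+np.array([0,0,np.cos(np.radians(25))])
M=C-.005*x+[0,0,.097];print(M,a)
# check prediction against the fixed pictures
from math import pi
for n in('top','scene'):
    im=cv2.imread(f'pics/{n}0.png')
    t=np.linspace(0,2*pi,60);b=np.cross(a,y)
    for P in (M+.045*a, M+.005*a):
        ring=P+.036*(np.outer(np.cos(t),b)+np.outer(np.sin(t),y))
        for u in proj(n,ring): cv2.circle(im,tuple(np.int32(u*8)),4,(0,0,255),-1,shift=3)
    base=[C+i*.075*x+j*.06*y for i,j in((-1,-1),(-1,1),(1,1),(1,-1))]
    for u in proj(n,base): cv2.circle(im,tuple(np.int32(u*8)),6,(255,0,0),-1,shift=3)
    (r,c)=(140,270) if n=='top' else (180,320)
    globals()[n+'c']=cv2.resize(im[r:r+90,c:c+80],(400,450),interpolation=3)
cv2.imwrite('pics/chk.png',np.hstack([topc,scenec]))
# view pose: tool axis along -a, 90mm above the grip along a
yt=y
plan(pose(M+.12*a,-a,yt),20)
```

```text
[ 0.2637  0.5092  1.7219  0.      0.9145 -1.1982] [0.6055 0.268  0.0104]
[ 0.673  -0.0044  0.097 ] [-0.4212 -0.0346  0.9063]
20 rows: shift [-0.0031 -0.0137 -0.0095] turn [-0.0021 -0.0219 -0.0094]
```

View pics/chk.png

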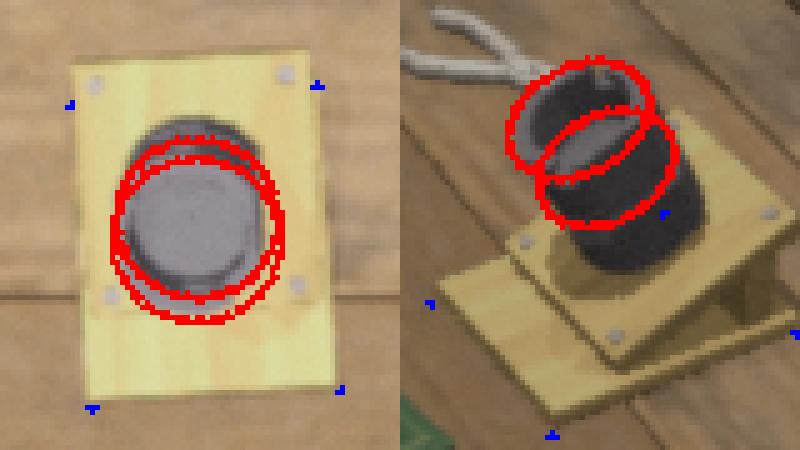

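The predicted rings land on the cups to within about 4 mm. I'll lift clear of the block and go above the stack along its axis.

```bash
cat > st.py <<'E'
from h import *
yaw=np.deg2rad(4.7);C=np.array([.681,-.002,0]);x=np.array([np.cos(yaw),np.sin(yaw),0]);y=np.array([-x[1],x[0],0]);a=-np.sin(np.radians(25))*x+np.array([0,0,np.cos(np.radians(25))])
M=C-.005*x+[0,0,.097]
E
python3 - <<'E'
from st import *
T=cur();T[2,3]+=.06
plan(pose(M+.12*a,-a,y),17,T)
E
```

```text
17 rows: shift [-0.0031 -0.016  -0.0077] turn [-0.0025 -0.0258 -0.011 ]
```

Request:
{"api": "move_arm", "payload": {"moves": [[0.9, [0, 0, -0.03], [0, 0, 0]], [0.9, [0, 0, -0.03], [0, 0, 0]], [0.9, [-0.0031, -0.016, -0.0077], [-0.0025, -0.0258, -0.011]], [0.9, [-0.0031, -0.016, -0.0077], [-0.0025, -0.0258, -0.011]], [0.9, [-0.0031, -0.016, -0.0077], [-0.0025, -0.0258, -0.011]], [0.9, [-0.0031, -0.016, -0.0077], [-0.0025, -0.0258, -0.011]], [0.9, [-0.0031, -0.016, -0.0077], [-0.0025, -0.0258, -0.011]], [0.9, [-0.0031, -0.016, -0.0077], [-0.0025, -0.0258, -0.011]], [0.9, [-0.0031, -0.016, -0.0077], [-0.0025, -0.0258, -0.011]], [0.9, [-0.0031, -0.016, -0.0077], [-0.0025, -0.0258, -0.011]]]}}

```text
time: 5.98
eef_pos: [0.6175, 0.1383, 0.1364]
tcp_rot: [0.01, 0.994, 0.004, 0.105]
contact_force: [-0.0, -0.2, -0.1]
opening: 0.906
finger_force: 0.0
```

Request:
{"api": "move_arm", "payload": {"moves": [[0.95, [-0.0031, -0.016, -0.0077], [-0.0025, -0.0258, -0.011]], [0.95, [-0.0031, -0.016, -0.0077], [-0.0025, -0.0258, -0.011]], [0.95, [-0.0031, -0.016, -0.0077], [-0.0025, -0.0258, -0.011]], [0.95, [-0.0031, -0.016, -0.0077], [-0.0025, -0.0258, -0.011]], [0.95, [-0.0031, -0.016, -0.0077], [-0.0025, -0.0258, -0.011]], [0.95, [-0.0031, -0.016, -0.0077], [-0.0025, -0.0258, -0.011]], [0.95, [-0.0031, -0.016, -0.0077], [-0.0025, -0.0258, -0.011]], [0.95, [-0.0031, -0.016, -0.0077], [-0.0025, -0.0258, -0.011]], [0.95, [-0.0031, -0.016, -0.0077], [-0.0025, -0.0258, -0.011]], [0.95, [0, 0, 0], [0, 0, 0]]]}}

```text
time: 6.82
eef_pos: [0.6271, -0.008, 0.2111]
tcp_rot: [-0.039, 0.975, 0.008, 0.22]
contact_force: [-0.1, 0.3, 0.7]
opening: 0.95
finger_force: 0.0
```

```bash
python3 look.py w2
python3 - <<'E'
from st import *
import pickle
s=pickle.load(open('w2.pkl','rb'));im=cv2.imread('pics/w2.png')
plan(pose(M+.12*a,-a,y),1,cur(s))
t=np.linspace(0,6.28,90);b=np.cross(a,y)
P=M+.045*a;ring=P+.036*(np.outer(np.cos(t),b)+np.outer(np.sin(t),y))
for u in proj('wrist',ring,s): cv2.circle(im,tuple(np.int32(u*8)),6,(0,0,255),-1,shift=3)
q=[P+i*.019*b+j*.0305*y for i,j in((-1,-1),(-1,1),(1,1),(1,-1))]+[C+i*.075*x+j*.06*y for i,j in((-1,-1),(-1,1),(1,1),(1,-1))]
for u in proj('wrist',q,s): cv2.circle(im,tuple(np.int32(u*8)),16,(0,255,0),-1,shift=3)
cv2.imwrite('pics/w2b.png',im)
E
```

```text
6.8167 [ 0.62712397 -0.00800543  0.21106954] [-0.03857112  0.97460792  0.00809404  0.22042269] [-0.22620886 -0.0141624   1.99505011  0.19065723  0.74278688 -1.98942959] 0.9504403017358761 [-0.09195879  0.25233936  0.74797956]
1 rows: shift [0.0037 0.0016 0.0041] turn [-0.0025  0.0085 -0.0024]
```

View pics/w2b.png

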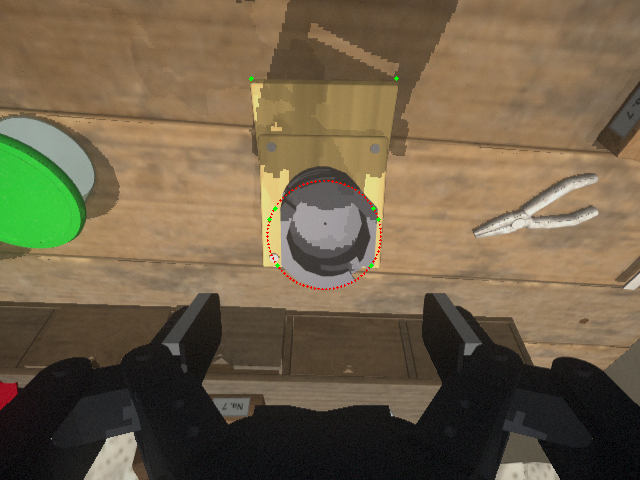

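The model rings and corners lie on the cup rim (columns 267 to 381, bottom row 290) and on the base's front edge. Joint 6 would come too near its stop in the unlocking turn, so I'll flip the grip half a turn, +pi about tool z. First a quick check of the edges.

Run:
```python
import cv2
im=cv2.imread('pics/w2.png').astype(int)
for r in (215,225,235,245):
    print(r,[(c,int(im[r,c,2]-im[r,c,0])) for c in list(range(260,276))],[(c,int(im[r,c,2]-im[r,c,0])) for c in range(374,386)])
print([(r,int(im[r,325,2]-im[r,325,0]),int(im[r,325].sum())) for r in range(278,296)])
```

```text
215 [(260, 65), (261, 79), (262, 105), (263, 90), (264, 93), (265, 94), (266, 89), (267, 94), (268, 94), (269, 96), (270, 100), (271, 96), (272, 95), (273, 96), (274, 95), (275, 95)] [(374, 5), (375, 6), (376, 12), (377, 76), (378, 100), (379, 104), (380, 107), (381, 107), (382, 91), (383, 57), (384, 69), (385, 69)]
225 [(260, 71), (261, 56), (262, 102), (263, 89), (264, 91), (265, 93), (266, 95), (267, 93), (268, 93), (269, 97), (270, 97), (271, 97), (272, 97), (273, 97), (274, 96), (275, 100)] [(374, 4), (375, 6), (376, 31), (377, 96), (378, 102), (379, 105), (380, 103), (381, 100), (382, 67), (383, 70), (384, 70), (385, 69)]
235 [(260, 72), (261, 73), (262, 97), (263, 94), (264, 90), (265, 93), (266, 94), (267, 93), (268, 96), (269, 97), (270, 100), (271, 98), (272, 99), (273, 100), (274, 97), (275, 98)] [(374, 4), (375, 9), (376, 80), (377, 103), (378, 100), (379, 104), (380, 104), (381, 92), (382, 72), (383, 76), (384, 73), (385, 71)]
245 [(260, 59), (261, 60), (262, 77), (263, 105), (264, 91), (265, 92), (266, 94), (267, 93), (268, 95), (269, 97), (270, 98), (271, 98), (272, 98), (273, 98), (274, 99), (275, 101)] [(374, 4), (375, 56), (376, 99), (377, 103), (378, 102), (379, 104), (380, 95), (381, 62), (382, 80), (383, 77), (384, 76), (385, 76)]
[(278, 4, 459), (279, 3, 465), (280, 2, 462), (281, 2, 462), (282, 1, 461), (283, 1, 460), (284, 3, 458), (285, 1, 452), (286, 2, 454), (287, 1, 458), (288, 26, 427), (289, 49, 388), (290, 54, 386), (291, 59, 392), (292, 58, 410), (293, 58, 405), (294, 57, 412), (295, 58, 412)]
```

Request:
{"api": "move_arm", "payload": {"moves": [[0.95, [0, 0, 0], [0, 0, 0.1164]], [0.95, [0, 0, 0], [0, 0, 0.1164]], [0.95, [0, 0, 0], [0, 0, 0.1164]], [0.95, [0, 0, 0], [0, 0, 0.1164]], [0.95, [0, 0, 0], [0, 0, 0.1164]], [0.95, [0, 0, 0], [0, 0, 0.1164]], [0.95, [0, 0, 0], [0, 0, 0.1164]], [0.95, [0, 0, 0], [0, 0, 0.1164]], [0.95, [0, 0, 0], [0, 0, 0.1164]], [0.95, [0, 0, 0], [0, 0, 0.1164]]]}}

```text
time: 7.7
eef_pos: [0.6261, -0.0043, 0.2078]
tcp_rot: [0.505, 0.835, 0.128, 0.176]
contact_force: [0.4, 0.0, 0.3]
opening: 0.95
finger_force: 0.0
```

Request:
{"api": "move_arm", "payload": {"moves": [[0.95, [0, 0, 0], [0, 0, 0.1164]], [0.95, [0, 0, 0], [0, 0, 0.1164]], [0.95, [0, 0, 0], [0, 0, 0.1164]], [0.95, [0, 0, 0], [0, 0, 0.1164]], [0.95, [0, 0, 0], [0, 0, 0.1164]], [0.95, [0, 0, 0], [0, 0, 0.1164]], [0.95, [0, 0, 0], [0, 0, 0.1164]], [0.95, [0, 0, 0], [0, 0, 0.1164]], [0.95, [0, 0, 0], [0, 0, 0.1164]], [0.95, [0, 0, 0], [0, 0, 0.1164]]]}}

```text
time: 8.53
eef_pos: [0.6261, -0.0044, 0.2079]
tcp_rot: [0.881, 0.42, 0.204, 0.077]
contact_force: [-0.6, -0.1, 1.3]
opening: 0.95
finger_force: 0.0
```

Request:
{"api": "move_arm", "payload": {"moves": [[0.95, [0, 0, 0], [0, 0, 0.1164]], [0.95, [0, 0, 0], [0, 0, 0.1164]], [0.95, [0, 0, 0], [0, 0, 0.1164]], [0.95, [0, 0, 0], [0, 0, 0.1164]], [0.95, [0, 0, 0], [0, 0, 0.1164]], [0.95, [0, 0, 0], [0, 0, 0.1164]], [0.95, [0, 0, 0], [0, 0, 0.1164]], [0.95, [0, 0, 0], [0, 0, 0]], [0.95, [0, 0, 0], [0, 0, 0]], [0.95, [0, 0, 0], [0, 0, 0]]]}}

```text
time: 9.37
eef_pos: [0.6263, -0.0049, 0.2081]
tcp_rot: [0.975, 0.041, 0.218, -0.009]
contact_force: [0.5, 0.6, 0.2]
opening: 0.951
finger_force: 0.0
```

```bash
python3 look.py w3
python3 - <<'E'
from st import *
import pickle
s=pickle.load(open('w3.pkl','rb'));im=cv2.imread('pics/w3.png')
plan(pose(M+.12*a,-a,-y),1,cur(s))
t=np.linspace(0,6.28,90);b=np.cross(a,y)
P=M+.045*a;ring=P+.036*(np.outer(np.cos(t),b)+np.outer(np.sin(t),y))
for u in proj('wrist',ring,s): cv2.circle(im,tuple(np.int32(u*8)),4,(0,0,255),-1,shift=3)
q=[P+i*.019*b+j*.0305*y for i,j in((-1,-1),(-1,1),(1,1),(1,-1))]
uu=proj('wrist',q,s);print(uu)
for u in uu: cv2.circle(im,tuple(np.int32(u*8)),8,(0,255,0),-1,shift=3)
c=np.int32(uu.mean(0))
cv2.imwrite('pics/w3b.png',cv2.resize(im[c[1]-80:c[1]+80,c[0]-100:c[0]+100],(750,600),interpolation=3)); print(c)
E
```

```text
9.3667 [ 0.62629906 -0.00489548  0.20805465] [ 0.97510294  0.04053638  0.21782135 -0.00921532] [-0.22144721 -0.01067563  1.99635842  0.19013197  0.74335369  1.15298351] 0.9506359644236894 [0.46409342 0.59752999 0.22532349]
1 rows: shift [-0.0018  0.0016  0.0017] turn [-0.0008 -0.0032  0.0009]
[[373.71686685 219.23124385]
 [275.30941423 219.07973677]
 [277.29593296 275.92392703]
 [371.26249299 276.05923629]]
[324 247]
```

View pics/w3b.png

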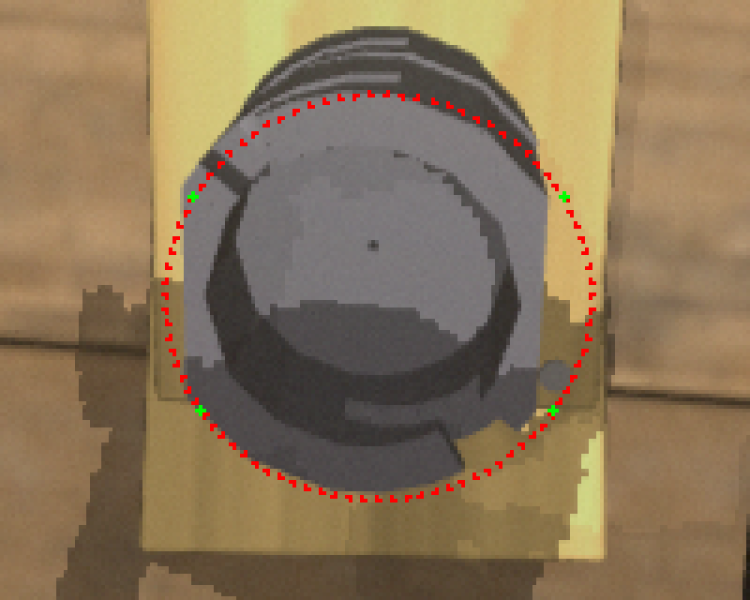

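In the crop the flats centre at 364 against 379 predicted. That puts the cup about 2 mm further towards +y, while x and yaw are right. I'll descend along the axis and grip.

Request:
{"api": "move_arm", "payload": {"moves": [[0.95, [-0.0003, 0, 0.013], [0, -0.0005, 0]], [0.95, [-0.0003, 0, 0.013], [0, -0.0005, 0]], [0.95, [-0.0003, 0, 0.013], [0, -0.0005, 0]], [0.95, [-0.0003, 0, 0.013], [0, -0.0005, 0]], [0.95, [-0.0003, 0, 0.013], [0, -0.0005, 0]], [0.95, [-0.0003, 0, 0.013], [0, -0.0005, 0]], [0.95, [0, 0, 0.013], [0, 0, 0]], [0.95, [0, 0, 0.013], [0, 0, 0]], [0.95, [0, 0, 0.009], [0, 0, 0]], [0.95, [0, 0, 0.003], [0, 0, 0]]]}}

```text
time: 10.25
eef_pos: [0.6733, -0.0013, 0.1004]
tcp_rot: [0.976, 0.039, 0.215, -0.01]
contact_force: [-0.9, 0.0, 0.1]
opening: 0.951
finger_force: 0.0
```

Request:
{"api": "move_arm", "payload": {"moves": [[0.8, [0, 0, 0], [0, 0, 0]], [0.76, [0, 0, 0], [0, 0, 0]], [0.74, [0, 0, 0], [0, 0, 0]], [0.72, [0, 0, 0], [0, 0, 0]], [0.7, [0, 0, 0], [0, 0, 0]], [0.68, [0, 0, 0], [0, 0, 0]], [0.66, [0, 0, 0], [0, 0, 0]], [0.64, [0, 0, 0], [0, 0, 0]], [0.5, [0, 0, 0], [0, 0, 0]], [0.5, [0, 0, 0], [0, 0, 0]]], "grip_force": 30}}

```text
time: 11.08
eef_pos: [0.6743, -0.0017, 0.1036]
tcp_rot: [0.975, 0.039, 0.217, -0.009]
contact_force: [-4.0, -0.2, 5.9]
opening: 0.722
finger_force: 31.9
```

```bash
cat > stt.py <<'E'
from st import *
np.set_printoptions(precision=4,suppress=True)
M=M+.002*y
s=get_state();T=cur(s);L=pose(M,-a,-y);D=np.linalg.inv(L)@T
print('t',s['time'],'F',s['contact_force'],'tau',s['wrist_torque'],'open',s['opening'],'ff',s['finger_force'])
print('rel to mouth (tool axes)',D[:3,3],'rot deg',np.degrees(R.from_matrix(D[:3,:3]).as_rotvec()),'Ftool',T[:3,:3].T@s['contact_force'],'q',s['qpos'])
E
python3 stt.py
```

```text
t 11.0833 F [-4.0094 -0.1897  5.934 ] tau [-0.0716  0.4113 -0.0594] open 0.7217745428133073 ff 31.9173158587364
rel to mouth (tool axes) [ 0.0012  0.0011 -0.0067] rot deg [-0.0012  0.1184  0.1   ] Ftool [-1.1134 -0.1373 -7.0757] q [-0.1965  0.2291  1.9464  0.2237  0.5538  1.128 ]
```

Grip is good (61.4 mm). Now I'll turn anticlockwise (−tool z) with a matching rise, 20° per call.

Request:
{"api": "move_arm", "payload": {"moves": [[0.5, [0, 0, 0], [0, 0, 0]], [0.5, [0, 0, -0.0005], [0, 0, -0.02]], [0.5, [0, 0, -0.0004], [0, 0, -0.035]], [0.5, [0, 0, -0.0004], [0, 0, -0.035]], [0.5, [0, 0, -0.0004], [0, 0, -0.035]], [0.5, [0, 0, -0.0004], [0, 0, -0.035]], [0.5, [0, 0, -0.0004], [0, 0, -0.035]], [0.5, [0, 0, -0.0004], [0, 0, -0.035]], [0.5, [0, 0, -0.0004], [0, 0, -0.035]], [0.5, [0, 0, -0.0004], [0, 0, -0.035]]], "grip_force": 60}}

```text
time: 11.92
eef_pos: [0.6723, -0.0014, 0.1063]
tcp_rot: [0.959, 0.185, 0.216, 0.023]
contact_force: [-3.4, 0.2, 3.4]
opening: 0.709
finger_force: 63.4
```

```bash
python3 stt.py
```

```text
t 11.9167 F [-3.3564  0.203   3.422 ] tau [ 0.1214  0.3894 -0.1859] open 0.7087928750355931 ff 63.361839625868015
rel to mouth (tool axes) [ 0.0007  0.0007 -0.0099] rot deg [  0.0451   0.0736 -17.0881] Ftool [-1.3546 -0.9204 -4.5094] q [-0.197   0.2216  1.9495  0.2235  0.5595  0.8283]
```

Request:
{"api": "move_arm", "payload": {"moves": [[0.5, [0, 0, -0.0004], [0, 0, -0.04]], [0.5, [0, 0, -0.0004], [0, 0, -0.04]], [0.5, [0, 0, -0.0004], [0, 0, -0.04]], [0.5, [0, 0, -0.0004], [0, 0, -0.04]], [0.5, [0, 0, -0.0004], [0, 0, -0.04]], [0.5, [0, 0, -0.0004], [0, 0, -0.04]], [0.5, [0, 0, -0.0004], [0, 0, -0.04]], [0.5, [0, 0, -0.0004], [0, 0, -0.04]], [0.5, [0, 0, -0.0004], [0, 0, -0.04]], [0.5, [0, 0, -0.0004], [0, 0, -0.04]]]}}

```text
time: 12.75
eef_pos: [0.6701, -0.0014, 0.1093]
tcp_rot: [0.903, 0.372, 0.206, 0.065]
contact_force: [-3.6, 1.2, 1.5]
opening: 0.706
finger_force: 63.3
```

```bash
python3 stt.py
```

```text
t 12.75 F [-3.5699  1.2409  1.4835] tau [ 0.2206  0.5029 -0.0343] open 0.7062776223732318 ff 63.30089351045899
rel to mouth (tool axes) [-0.      0.0005 -0.0136] rot deg [  0.0958   0.008  -40.0261] Ftool [-0.9331 -2.7865 -2.8016] q [-0.1978  0.2131  1.9527  0.2219  0.5665  0.4292]
```

Request:
{"api": "move_arm", "payload": {"moves": [[0.5, [0, 0, -0.001], [0, 0, 0]], [0.5, [0, 0, -0.001], [0, 0, 0]], [0.5, [0, 0, -0.001], [0, 0, 0]], [0.5, [0, 0, -0.001], [0, 0, 0]], [0.5, [0, 0, -0.001], [0, 0, 0]], [0.5, [0, 0, -0.001], [0, 0, 0]], [0.5, [0, 0, -0.001], [0, 0, 0]], [0.5, [0, 0, -0.001], [0, 0, 0]], [0.5, [0, 0, -0.001], [0, 0, 0]], [0.5, [0, 0, -0.001], [0, 0, 0]]]}}

```text
time: 13.58
eef_pos: [0.6663, -0.0022, 0.1185]
tcp_rot: [0.903, 0.371, 0.207, 0.066]
contact_force: [0.1, 0.5, -2.1]
opening: 0.706
finger_force: 64.4
```

```bash
python3 stt.py
```

```text
t 13.5833 F [ 0.066   0.4591 -2.1062] tau [-0.024   0.299   0.0315] open 0.7059992154416481 ff 64.3627576797735
rel to mouth (tool axes) [ 0.0004  0.001  -0.0236] rot deg [  0.003    0.0482 -39.9875] Ftool [-0.3212 -0.8587  1.9521] q [-0.2002  0.1917  1.9587  0.2173  0.5803  0.4334]
```

Request:
{"api": "move_arm", "payload": {"moves": [[0.5, [0, 0, -0.002], [0, 0, 0]], [0.5, [0, 0, -0.003], [0, 0, 0]], [0.5, [0, 0, -0.003], [0, 0, 0]], [0.5, [0, 0, -0.004], [0, 0, 0]], [0.5, [0, 0, -0.006], [0, 0, 0]], [0.5, [0, 0, -0.01], [0, 0, 0]], [0.5, [0, 0, -0.015], [0, 0, 0]], [0.5, [0, 0, -0.02], [0, 0, 0]], [0.5, [0, 0, -0.02], [0, 0, 0]], [0.5, [0, 0, -0.02], [0, 0, 0]]]}}

```text
time: 14.42
eef_pos: [0.6222, -0.0058, 0.2133]
tcp_rot: [0.903, 0.371, 0.207, 0.066]
contact_force: [0.1, 0.0, -1.5]
opening: 0.709
finger_force: 64.5
```

Run:
```python
exec(open('stt.py').read())
# TCP sits at cup height h; dish centre
h=.0337; Dc=np.array([.4435,.2520,0]) ; print(T[:3,3])
y0=T[:3,1];yw=np.arctan2(y0[1],y0[0]);print(np.degrees(yw))
for yw2 in (yw,yw+.5): plan(down([Dc[0],Dc[1],.18],yw2),20)
```

```text
t 14.4167 F [ 0.0741  0.0439 -1.5334] tau [-0.0502  0.298   0.0207] open 0.7086256613250677 ff 64.49842885136604
rel to mouth (tool axes) [ 0.0003  0.001  -0.1281] rot deg [ -0.0146   0.0657 -39.9947] Ftool [-0.4198 -0.4011  1.4219] q [-0.2243 -0.0249  1.9999  0.1876  0.7561  0.4565]
[ 0.6222 -0.0058  0.2133]
-48.06525180510517
20 rows: shift [ 0.0022 -0.0157 -0.0002] turn [ 0.0136 -0.0171  0.0024]
20 rows: shift [ 0.0058 -0.0148  0.0003] turn [ 0.0176 -0.0133 -0.0222]
```

Run:
```python
from h import *
im=read_camera('top')[:,:,::-1].copy();cv2.imwrite('pics/top1.png',im)
for f in ('top0','top1'):
    i=cv2.imread(f'pics/{f}.png')[245:325,160:245]
    g=(i.max(2).astype(int)-i.min(2)<30)&(i.max(2)>90)
    n,l,st,c=cv2.connectedComponentsWithStats(g.astype(np.uint8));k=1+np.argmax(st[1:,4])
    hull=cv2.convexHull(np.argwhere(l==k)[:,::-1].astype(np.int32));e=cv2.minEnclosingCircle(hull);m=cv2.fitEllipse(hull)
    print(f,m,e,atz('top',(m[0][0]+160,m[0][1]+245),.016))
```

```text
top0 ((41.82317352294922, 39.70973587036133), (59.27104949951172, 60.89873504638672), 35.38389587402344) ((42.158226013183594, 39.8291130065918), 30.5748233795166) [0.44512841 0.25017226 0.016     ]
top1 ((41.83143997192383, 39.72443771362305), (59.25872039794922, 60.849369049072266), 33.720218658447266) ((42.158226013183594, 39.8291130065918), 30.5748233795166) [0.445094   0.25015166 0.016     ]
```

Request:
{"api": "move_arm", "payload": {"moves": [[0.5, [0.0022, -0.0157, -0.0002], [0.0136, -0.0171, 0.0024]], [0.5, [0.0022, -0.0157, -0.0002], [0.0136, -0.0171, 0.0024]], [0.5, [0.0022, -0.0157, -0.0002], [0.0136, -0.0171, 0.0024]], [0.5, [0.0022, -0.0157, -0.0002], [0.0136, -0.0171, 0.0024]], [0.5, [0.0022, -0.0157, -0.0002], [0.0136, -0.0171, 0.0024]], [0.5, [0.0022, -0.0157, -0.0002], [0.0136, -0.0171, 0.0024]], [0.5, [0.0022, -0.0157, -0.0002], [0.0136, -0.0171, 0.0024]], [0.5, [0.0022, -0.0157, -0.0002], [0.0136, -0.0171, 0.0024]], [0.5, [0.0022, -0.0157, -0.0002], [0.0136, -0.0171, 0.0024]], [0.5, [0.0022, -0.0157, -0.0002], [0.0136, -0.0171, 0.0024]]]}}

```text
time: 15.3
eef_pos: [0.5333, 0.1233, 0.1862]
tcp_rot: [0.924, 0.366, 0.104, 0.033]
contact_force: [0.1, -0.3, -2.1]
opening: 0.707
finger_force: 64.6
```

Request:
{"api": "move_arm", "payload": {"moves": [[0.5, [0.0022, -0.0157, -0.0002], [0.0136, -0.0171, 0.0024]], [0.5, [0.0022, -0.0157, -0.0002], [0.0136, -0.0171, 0.0024]], [0.5, [0.0022, -0.0157, -0.0002], [0.0136, -0.0171, 0.0024]], [0.5, [0.0022, -0.0157, -0.0002], [0.0136, -0.0171, 0.0024]], [0.5, [0.0022, -0.0157, -0.0002], [0.0136, -0.0171, 0.0024]], [0.5, [0.0022, -0.0157, -0.0002], [0.0136, -0.0171, 0.0024]], [0.5, [0.0022, -0.0157, -0.0002], [0.0136, -0.0171, 0.0024]], [0.5, [0.0022, -0.0157, -0.0002], [0.0136, -0.0171, 0.0024]], [0.5, [0.0022, -0.0157, -0.0002], [0.0136, -0.0171, 0.0024]], [0.5, [0.0022, -0.0157, -0.0002], [0.0136, -0.0171, 0.0024]]]}}

```text
time: 16.13
eef_pos: [0.4438, 0.2538, 0.1785]
tcp_rot: [0.934, 0.357, 0.0, 0.0]
contact_force: [0.6, 0.2, -1.3]
opening: 0.709
finger_force: 64.6
```

```bash
python3 look.py w4
python3 - <<'E'
from h import *
T=cur();yw=np.arctan2(T[1,1],T[0,1])
plan(down([.445,.251,.055],yw),8); plan(down([.445,.251,.055],yw),1)
E
```

```text
16.1333 [0.4437631  0.25380597 0.17849697] [9.33958521e-01 3.57381358e-01 2.12020738e-04 2.27282813e-05] [ 3.20868438e-01 -2.65451084e-02  2.02336676e+00 -2.91154662e-05
  1.14434536e+00  1.16075164e+00] 0.7086232605578798 [ 0.61933467  0.18273301 -1.337452  ]
8 rows: shift [-0.0002  0.0006  0.0154] turn [-0.0003 -0.     -0.    ]
1 rows: shift [-0.0015  0.0052  0.1235] turn [-0.0023 -0.0003 -0.    ]
```

View pics/w4.png

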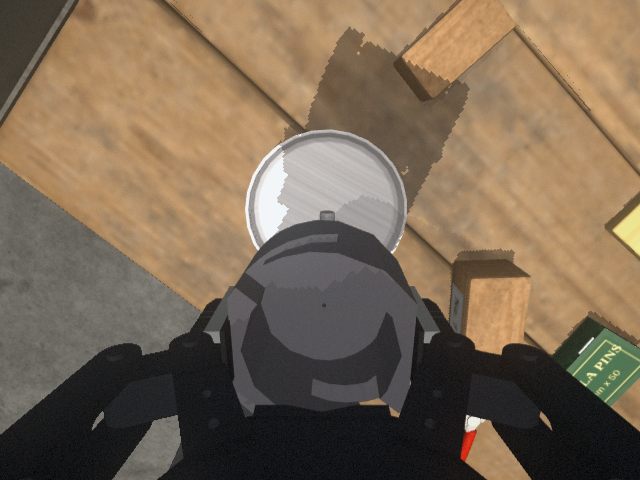

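The cup is held level and centred. The dish spans columns 246 to 407, its floor empty, and the block lies flat on the bench. I'll lower the cup.

Request:
{"api": "move_arm", "payload": {"moves": [[0.5, [-0.0002, 0.0006, 0.0154], [-0.0003, 0, 0]], [0.5, [-0.0002, 0.0006, 0.0154], [-0.0003, 0, 0]], [0.5, [-0.0002, 0.0006, 0.0154], [-0.0003, 0, 0]], [0.5, [-0.0002, 0.0006, 0.0154], [-0.0003, 0, 0]], [0.5, [-0.0002, 0.0006, 0.0154], [-0.0003, 0, 0]], [0.5, [-0.0002, 0.0006, 0.0154], [-0.0003, 0, 0]], [0.5, [-0.0002, 0.0006, 0.0154], [-0.0003, 0, 0]], [0.5, [-0.0002, 0.0006, 0.0154], [-0.0003, 0, 0]], [0.5, [0, 0, 0.006], [0, 0, 0]], [0.5, [0, 0, 0.004], [0, 0, 0]]]}}

```text
time: 17.02
eef_pos: [0.4458, 0.248, 0.0441]
tcp_rot: [0.934, 0.357, -0.0, 0.001]
contact_force: [-0.5, -0.2, -1.6]
opening: 0.708
finger_force: 64.6
```

Request:
{"api": "move_arm", "payload": {"moves": [[0.5, [0, 0, 0.001], [0, 0, 0]], [0.5, [0, 0, 0.001], [0, 0, 0]], [0.5, [0, 0, 0.001], [0, 0, 0]], [0.5, [0, 0, 0.001], [0, 0, 0]], [0.5, [0, 0, 0.0005], [0, 0, 0]], [0.5, [0, 0, 0.0005], [0, 0, 0]], [0.5, [0, 0, 0.0005], [0, 0, 0]], [0.5, [0, 0, 0.0005], [0, 0, 0]], [0.5, [0, 0, 0], [0, 0, 0]], [0.5, [0, 0, 0], [0, 0, 0]]]}}

```text
time: 17.85
eef_pos: [0.4469, 0.2486, 0.0406]
tcp_rot: [0.934, 0.358, 0.001, 0.001]
contact_force: [-2.7, -1.0, 7.7]
opening: 0.706
finger_force: 64.7
```

Request:
{"api": "move_arm", "payload": {"moves": [[0.5, [0, 0, -0.0012], [0, 0, 0]], [0.72, [0, 0, 0], [0, 0, 0]], [0.76, [0, 0, 0], [0, 0, 0]], [0.8, [0, 0, 0], [0, 0, 0]], [0.88, [0, 0, 0], [0, 0, 0]], [0.95, [0, 0, 0], [0, 0, 0]], [0.95, [0, 0, 0], [0, 0, 0]], [0.95, [0, 0, -0.005], [0, 0, 0]], [0.95, [0, 0, -0.01], [0, 0, 0]], [0.95, [0, 0, -0.015], [0, 0, 0]]]}}

```text
time: 18.68
eef_pos: [0.4453, 0.248, 0.0699]
tcp_rot: [0.934, 0.357, -0.001, 0.001]
contact_force: [0.4, -0.5, 0.2]
opening: 0.947
finger_force: 0.0
```

Request:
{"api": "move_arm", "payload": {"moves": [[0.95, [0, 0, -0.02], [0, 0, 0]], [0.95, [0, 0, -0.025], [0, 0, 0]], [0.95, [0, 0, -0.025], [0, 0, 0]], [0.95, [0, 0, -0.025], [0, 0, 0]], [0.95, [0, 0, -0.02], [0, 0, 0]], [0.95, [0, 0, -0.01], [0, 0, 0]], [0.95, [0, 0, 0], [0, 0, 0]], [0.95, [0, 0, 0], [0, 0, 0]], [0.95, [0, 0, 0], [0, 0, 0]], [0.95, [0, 0, 0], [0, 0, 0]]]}}

```text
time: 19.52
eef_pos: [0.4449, 0.2483, 0.1932]
tcp_rot: [0.934, 0.357, -0.001, 0.001]
contact_force: [0.3, -0.3, -0.5]
opening: 0.948
finger_force: 0.0
```

```bash
python3 look.py w5
python3 - <<'E'
from h import *
import pickle
s=pickle.load(open('w5.pkl','rb'))
im=cv2.imread('pics/w5.png');print(s['eef_pos'])
P=np.array([.4465,.2485,.077]);t=np.linspace(0,6.28,80)
for r,z,c in((.036,.077,(0,0,255)),):
    for u in proj('wrist',P*[1,1,0]+[0,0,z]+r*np.c_[np.cos(t),np.sin(t),0*t],s): cv2.circle(im,tuple(np.int32(u*8)),6,c,-1,shift=3)
for u in proj('wrist',np.array([.445,.251,.016])+.07*np.c_[np.cos(t),np.sin(t),0*t],s): cv2.circle(im,tuple(np.int32(u*8)),6,(0,255,0),-1,shift=3)
c=np.int32(proj('wrist',P,s)[0]);print(c)
r=max(c[1]-120,0)
cv2.imwrite('pics/w5b.png',cv2.resize(im[r:r+240,c[0]-160:c[0]+160],(800,600)))
E
```

```text
19.5167 [0.44488834 0.24825456 0.19315411] [ 0.93391455  0.35749148 -0.00140331  0.00121877] [ 0.31089922 -0.04474833  2.01263549 -0.00280246  1.17637608  1.15161361] 0.9476509356375166 [ 0.25931258 -0.32098264 -0.50220982]
[0.44488834 0.24825456 0.19315411]
[322 226]
```

View pics/w5b.png

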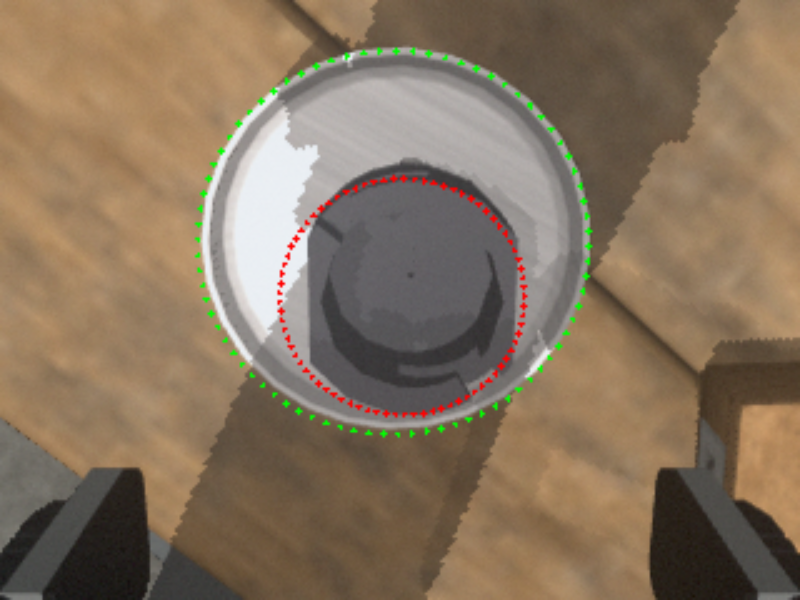

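The cup stands upright near the middle of the dish. For the bottle, the nozzle would hit the palm in a vertical grip, so I need a tilted grip at about 50°. I'll fit the arm's kinematics from the logged states to check reach, and locate the bottle.

```bash
cat > kin.py <<'E'
from h import *
import pickle
from scipy.optimize import least_squares
Ry=lambda t:R.from_euler('y',t).as_matrix();Rz=lambda t:R.from_euler('z',t).as_matrix()
def fk(k,q):
    a1,b,h0,L1,e,L2,d=k
    A=Rz(q[0]);B=A@Ry(q[1]);Cm=B@Ry(q[2]);D=Cm@Rz(q[3])@Ry(q[4]);
    p=A@[a1,b,h0]+B@[0,0,L1]+Cm@[e,0,L2]+D@[0,0,d]
    return p,D@Rz(q[5])
lim=np.array([[-2.77,2.77],[-.9,2.22],[.21,2.48],[-1.53,4.67],[.24,2.81],[-2.84,2.84]])
S=[pickle.load(open(f'w{i}.pkl','rb')) for i in range(1,6)]
Q=[s['qpos'] for s in S]+[[1.008,.2872,1.5782,0,1.2785,-.15],[.2637,.5092,1.7219,0,.9145,-1.1982],[-.1965,.2291,1.9464,.2237,.5538,1.128],[-.1978,.2131,1.9527,.2219,.5665,.4292]]
X=[s['eef_pos'] for s in S]+[[.2704,.6178,.2299],[.6055,.268,.0104],[.6743,-.0017,.1036],[.6701,-.0014,.1093]]
f=lambda k:np.concatenate([fk(k,q)[0]-x for q,x in zip(Q,X)])
k=least_squares(f,[0,.1,.2,.4,0,.4,.25]).x
def ik(T,q0s):
    best=None
    for q0 in q0s:
        def g(q):
            p,Rm=fk(k,q);return np.r_[(p-T[:3,3])*10,R.from_matrix(Rm@O@T[:3,:3].T).as_rotvec()]
        r=least_squares(g,np.clip(q0,lim[:,0]+.01,lim[:,1]-.01),bounds=(lim[:,0],lim[:,1]))
        if best is None or r.cost<best.cost: best=r
    return best.x,np.sqrt(2*best.cost)
O=fk(k,Q[0])[1].T@R.from_quat(S[0]['tcp_rot']).as_matrix()
E
python3 - <<'E'
from kin import *
np.set_printoptions(precision=3,suppress=True)
print('k',k,'res',np.abs(f(k)).max(),O)
print([R.from_matrix(fk(k,s['qpos'])[1]@O@R.from_quat(s['tcp_rot']).as_matrix().T).magnitude().round(4) for s in S])
# bottle position: red cap
def red(img,c,w=22):
    i=img[c[1]-w:c[1]+w,c[0]-w:c[0]+w].astype(int);m=(i[:,:,2]>120)&(i[:,:,1]<60);v=np.argwhere(m);return v.mean(0)[::-1]+[c[0]-w,c[1]-w],len(v)
a,na=red(cv2.imread('pics/top1.png'),(429,288));b,nb=red(cv2.imread('pics/scene0.png'),(321,315));print(a,na,b,nb)
B=tri(ray('top',a),ray('scene',b));print('cap',B)
for z in(.1,.105,.11,.115): print(z,atz('top',a,z))
E
```

```text
k [0.    0.101 0.24  0.443 0.021 0.573 0.249] res 3.866514182365873e-05 [[ 0. -1. -0.]
 [ 1.  0.  0.]
 [ 0. -0.  1.]]Traceback (most recent call last):
  File "<stdin>", line 4, in <module>
AttributeError: 'float' object has no attribute 'round'
```

Run:
```python
from kin import *
np.set_printoptions(precision=3,suppress=True)
print([round(float(R.from_matrix(fk(k,s['qpos'])[1]@O@R.from_quat(s['tcp_rot']).as_matrix().T).magnitude()),4) for s in S])
def red(img,c,w=22):
    i=img[c[1]-w:c[1]+w,c[0]-w:c[0]+w].astype(int);m=(i[:,:,2]>110)&(i[:,:,1]<60);v=np.argwhere(m);return v.mean(0)[::-1]+[c[0]-w,c[1]-w],len(v)
a,na=red(cv2.imread('pics/top1.png'),(429,288));b,nb=red(cv2.imread('pics/scene0.png'),(321,315));print(a,na,b,nb)
B=tri(ray('top',a),ray('scene',b));print('cap',B,proj('top',B),proj('scene',B))
for name,G in(('bot',np.array([B[0],B[1],.058])),('cup',np.array([.4475,.2475,.101]))):
  for tilt in(45,55):
    for ph in range(-150,181,30):
        th=np.radians(tilt);hd=np.array([np.cos(np.radians(ph)),np.sin(np.radians(ph)),0])
        z=np.sin(th)*hd-np.cos(th)*np.array([0,0,1])
        for sg in(1,-1):
            yv=sg*np.cross([0,0,1],hd);ok=[]
            for off,dz in((0,0),(.08,0)):
                q,e=ik(pose(G+z*(.0215-off),z,yv),[S[4]['qpos'],[0,.2,1.9,0.5,.7,1],[0,.2,1.9,-.8,.7,-1],[.5,.2,2,2,1,0],[-.8,0,2.2,0,.8,1],[-.8,0,2.2,1.2,.8,-1]])
                ok.append((e<2e-3,q))
            if all(o[0] for o in ok): print(name,tilt,ph,sg,ok[0][1],ok[1][1])
```

```text
[0.0, 0.0, 0.0, 0.0, 0.0]
[430. 291.] 15 [320.211 310.579] 19
cap [ 0.435 -0.267  0.115] [[430.122 290.666]] [[319.827 310.626]]
bot 45 -150 1 [-0.481  0.473  1.874 -0.659  1.344  0.904] [-0.406  0.45   1.772 -0.605  1.478  0.877]
bot 45 -150 -1 [-0.481  0.473  1.874 -0.659  1.344 -2.237] [-0.406  0.45   1.772 -0.605  1.478 -2.265]
bot 45 -120 1 [-0.433  0.35   2.054 -0.932  1.07   0.702] [-0.328  0.278  2.007 -0.838  1.203  0.653]
bot 45 -120 -1 [-0.433  0.35   2.054 -0.932  1.07  -2.44 ] [-0.328  0.278  2.007 -0.838  1.203 -2.488]
bot 45 -90 1 [-0.466  0.202  2.252 -1.259  0.726  0.545] [-0.345  0.053  2.273 -1.085  0.852  0.424]
bot 45 -90 -1 [-0.466  0.202  2.252 -1.259  0.726 -2.596] [-0.345  0.053  2.273 -1.085  0.852 -2.717]
bot 45 30 1 [-1.088  0.217  2.232  0.98   1.017  2.418] [-1.216  0.078  2.246  0.862  1.163  2.472]
bot 45 30 -1 [-1.088  0.217  2.232  0.98   1.017 -0.723] [-1.216  0.078  2.246  0.862  1.163 -0.67 ]
bot 45 60 1 [-1.041  0.364  2.034  0.695  1.283  2.231] [-1.13   0.298  1.982  0.629  1.416  2.254]
bot 45 60 -1 [-1.041  0.364  2.034  0.695  1.283 -0.91 ] 
[... 5683 characters left out ...]
 1.319  2.397]
cup 55 90 -1 [-0.09   0.179  2.244  1.083  1.177 -0.782] [-0.238  0.069  2.25   0.965  1.319 -0.745]
cup 55 120 1 [-0.028  0.353  2.015  0.778  1.46   2.212] [-0.126  0.321  1.947  0.711  1.583  2.228]
cup 55 120 -1 [-0.028  0.353  2.015  0.778  1.46  -0.929] [-0.126  0.321  1.947  0.711  1.583 -0.914]
cup 55 150 1 [0.087 0.492 1.814 0.492 1.685 2.013] [0.031 0.508 1.683 0.459 1.806 2.027]
cup 55 150 -1 [ 0.087  0.492  1.814  0.492  1.685 -1.129] [ 0.031  0.508  1.683  0.459  1.806 -1.115]
cup 55 180 1 [0.223 0.582 1.675 0.189 1.828 1.749] [0.204 0.629 1.5   0.18  1.957 1.757]
cup 55 180 -1 [ 0.223  0.582  1.675  0.189  1.828 -1.393] [ 0.204  0.629  1.5    0.18   1.957 -1.385]
```

The kinematic fit is exact. An inward-tilted grip (heading −150°, 50° off vertical) is comfortable at both the bottle and the cup, so the carry can be a pure translation. I'll plan the hover pose.

```bash
cat > bt.py <<'E'
from h import *
np.set_printoptions(precision=4,suppress=True)
th=np.radians(50);ph=np.radians(-150)
hd=np.array([np.cos(ph),np.sin(ph),0]);zt=np.sin(th)*hd-np.cos(th)*np.array([0,0,1]);yt=np.cross([0,0,1],hd)
def tp(G,off=0): return pose(G+zt*(.0215-off),zt,yt)
GB=np.array([.437,-.267,.061])
E
python3 - <<'E'
from bt import *
Tt=tp(GB,.11);print(Tt[:3,3]);plan(Tt,30)
T0=cur();l=logm(np.linalg.inv(T0)@Tt).real
for k in(.25,.5,.75): print((T0@expm(l*k))[:3,3])
E
```

```text
[ 0.4957 -0.2331  0.1179]
30 rows: shift [-0.0067  0.014   0.0056] turn [ 0.0031 -0.0289  0.0064]
[0.4727 0.1336 0.1555]
[0.489  0.0137 0.1289]
[ 0.4959 -0.1092  0.1158]
```

Request:
{"api": "move_arm", "payload": {"moves": [[0.9, [-0.0067, 0.014, 0.0056], [0.0031, -0.0289, 0.0064]], [0.9, [-0.0067, 0.014, 0.0056], [0.0031, -0.0289, 0.0064]], [0.9, [-0.0067, 0.014, 0.0056], [0.0031, -0.0289, 0.0064]], [0.9, [-0.0067, 0.014, 0.0056], [0.0031, -0.0289, 0.0064]], [0.9, [-0.0067, 0.014, 0.0056], [0.0031, -0.0289, 0.0064]], [0.9, [-0.0067, 0.014, 0.0056], [0.0031, -0.0289, 0.0064]], [0.9, [-0.0067, 0.014, 0.0056], [0.0031, -0.0289, 0.0064]], [0.9, [-0.0067, 0.014, 0.0056], [0.0031, -0.0289, 0.0064]], [0.9, [-0.0067, 0.014, 0.0056], [0.0031, -0.0289, 0.0064]], [0.9, [-0.0067, 0.014, 0.0056], [0.0031, -0.0289, 0.0064]]]}}

```text
time: 20.4
eef_pos: [0.4801, 0.0931, 0.1468]
tcp_rot: [0.935, 0.323, -0.141, 0.039]
contact_force: [0.7, 0.0, -1.0]
opening: 0.902
finger_force: 0.0
```

Request:
{"api": "move_arm", "payload": {"moves": [[0.9, [-0.0067, 0.014, 0.0056], [0.0031, -0.0289, 0.0064]], [0.9, [-0.0067, 0.014, 0.0056], [0.0031, -0.0289, 0.0064]], [0.9, [-0.0067, 0.014, 0.0056], [0.0031, -0.0289, 0.0064]], [0.9, [-0.0067, 0.014, 0.0056], [0.0031, -0.0289, 0.0064]], [0.9, [-0.0067, 0.014, 0.0056], [0.0031, -0.0289, 0.0064]], [0.9, [-0.0067, 0.014, 0.0056], [0.0031, -0.0289, 0.0064]], [0.9, [-0.0067, 0.014, 0.0056], [0.0031, -0.0289, 0.0064]], [0.9, [-0.0067, 0.014, 0.0056], [0.0031, -0.0289, 0.0064]], [0.9, [-0.0067, 0.014, 0.0056], [0.0031, -0.0289, 0.0064]], [0.9, [-0.0067, 0.014, 0.0056], [0.0031, -0.0289, 0.0064]]]}}

```text
time: 21.23
eef_pos: [0.4947, -0.0689, 0.1205]
tcp_rot: [0.915, 0.282, -0.278, 0.075]
contact_force: [-0.6, 0.3, -0.2]
opening: 0.899
finger_force: 0.0
```

Request:
{"api": "move_arm", "payload": {"moves": [[0.9, [-0.0067, 0.014, 0.0056], [0.0031, -0.0289, 0.0064]], [0.9, [-0.0067, 0.014, 0.0056], [0.0031, -0.0289, 0.0064]], [0.9, [-0.0067, 0.014, 0.0056], [0.0031, -0.0289, 0.0064]], [0.9, [-0.0067, 0.014, 0.0056], [0.0031, -0.0289, 0.0064]], [0.9, [-0.0067, 0.014, 0.0056], [0.0031, -0.0289, 0.0064]], [0.9, [-0.0067, 0.014, 0.0056], [0.0031, -0.0289, 0.0064]], [0.9, [-0.0067, 0.014, 0.0056], [0.0031, -0.0289, 0.0064]], [0.9, [-0.0067, 0.014, 0.0056], [0.0031, -0.0289, 0.0064]], [0.9, [-0.0067, 0.014, 0.0056], [0.0031, -0.0289, 0.0064]], [0.9, [-0.0067, 0.014, 0.0056], [0.0031, -0.0289, 0.0064]]]}}

```text
time: 22.07
eef_pos: [0.4954, -0.2337, 0.1201]
tcp_rot: [0.875, 0.235, -0.408, 0.109]
contact_force: [-0.2, -1.1, 0.0]
opening: 0.897
finger_force: 0.0
```

```bash
python3 look.py w6
python3 - <<'E'
from bt import *
import pickle
s=pickle.load(open('w6.pkl','rb'));im=cv2.imread('pics/w6.png').astype(int)
print('pred base,shoulder,tip',proj('wrist',[[GB[0],GB[1],z] for z in(0,.03,.068,.123)],s))
y=((im[:,:,2]>100)&(im[:,:,1]>70)&(im[:,:,0]<40)).astype(np.uint8)
n,l,st,c=cv2.connectedComponentsWithStats(y)
for k in range(1,n):
    if st[k,4]>150: print('yellow',st[k],c[k])
r=((im[:,:,2]>100)&(im[:,:,1]<50)&(im[:,:,0]<50)).astype(np.uint8)
n,l,st,c=cv2.connectedComponentsWithStats(r)
for k in range(1,n):
    if st[k,4]>40: print('red',st[k],c[k])
plan(tp(GB,0),1)
E
```

```text
22.0667 [ 0.4954241  -0.23367505  0.12013081] [ 0.87529912  0.23474577 -0.40842966  0.10922954] [-0.35614541  0.50134487  1.68739671 -0.6317415   1.59674595  0.89091724] 0.8974475595305446 [-1.63337191e-01 -1.08454064e+00  6.82133873e-04]
pred base,shoulder,tip [[321.1528 159.5156]
 [321.1613 195.3235]
 [321.1732 245.7952]
 [321.1934 331.2438]]
yellow [ 295  145   78  173 9125] [332.497  227.3548]
yellow [ 432  172   65  125 5724] [464.0086 230.8835]
red [311 283  25  48 859] [322.9686 303.5087]
red [464 296  24  42 676] [478.2766 312.679 ]
red [345 318  17  33 400] [353.56   331.3125]
1 rows: shift [ 0.0029 -0.0024  0.1099] turn [-0.0003  0.0018 -0.0013]
```

The bottle's nozzle tip is at row 331, as predicted, and its column is 323 against 321. So it sits within about 1.5 mm. I'll advance and close slowly.

Request:
{"api": "move_arm", "payload": {"moves": [[0.85, [0.0005, -0.0002, 0.013], [0, 0, 0]], [0.85, [0.0005, -0.0002, 0.013], [0, 0, 0]], [0.85, [0.0005, -0.0002, 0.013], [0, 0, 0]], [0.85, [0.0005, -0.0002, 0.013], [0, 0, 0]], [0.85, [0.0005, -0.0002, 0.013], [0, 0, 0]], [0.85, [0.0004, 0, 0.013], [0, 0, 0]], [0.85, [0, 0, 0.012], [0, 0, 0]], [0.85, [0, 0, 0.01], [0, 0, 0]], [0.85, [0, 0, 0.007], [0, 0, 0]], [0.85, [0, 0, 0.003], [0, 0, 0]]]}}

```text
time: 22.95
eef_pos: [0.4227, -0.2725, 0.0462]
tcp_rot: [0.876, 0.235, -0.408, 0.108]
contact_force: [0.4, 0.2, -0.9]
opening: 0.845
finger_force: 0.0
```

```bash
python3 look.py w7
python3 - <<'E'
from bt import *
import pickle
s=pickle.load(open('w7.pkl','rb'));im=cv2.imread('pics/w7.png').astype(int)
G=GB+.0013*yt
print('pred',proj('wrist',[[G[0],G[1],z] for z in(0,.03,.068,.123)],s))
r=((im[:,:,2]>100)&(im[:,:,1]<50)&(im[:,:,0]<50)).astype(np.uint8)
n,l,st,c=cv2.connectedComponentsWithStats(r)
for k in range(1,n):
    if st[k,4]>40: print('red',st[k],c[k])
plan(tp(G,0),1)
E
```

```text
22.95 [ 0.42270067 -0.27253552  0.04617894] [ 0.8756535   0.23514706 -0.40764908  0.1084391 ] [-0.45806794  0.51020372  1.84788139 -0.69879043  1.41436181  0.93297787] 0.8453458120595155 [ 0.36664897  0.16388738 -0.9254237 ]
pred [[330.2658 190.2504]
 [330.916  253.4582]
 [331.9056 349.6565]
 [333.8094 534.7402]]
1 rows: shift [-0.0016  0.0036  0.0005] turn [-0.001  -0.0017  0.0015]
```

View pics/w7.png

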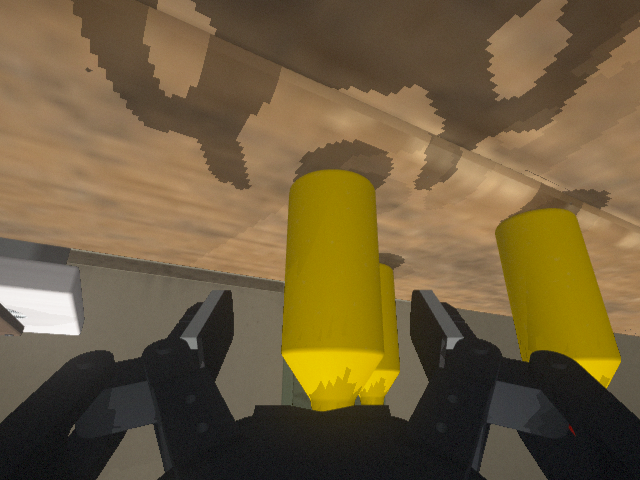

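The bottle stands between the pads with its body centred at column 333, while the pads' mid is at 322. It needs a +3.7 mm y correction, as computed. I'll correct and close.

Request:
{"api": "move_arm", "payload": {"moves": [[0.85, [-0.0015, 0.0019, 0], [0, 0, 0]], [0.85, [0, 0.0018, 0], [0, 0, 0]], [0.7, [0, 0, 0], [0, 0, 0]], [0.6, [0, 0, 0], [0, 0, 0]], [0.54, [0, 0, 0], [0, 0, 0]], [0.51, [0, 0, 0], [0, 0, 0]], [0.48, [0, 0, 0], [0, 0, 0]], [0.46, [0, 0, 0], [0, 0, 0]], [0.44, [0, 0, 0], [0, 0, 0]], [0.4, [0, 0, 0], [0, 0, 0]]], "grip_force": 30}}

```text
time: 23.83
eef_pos: [0.4249, -0.2761, 0.0483]
tcp_rot: [0.876, 0.235, -0.407, 0.109]
contact_force: [0.7, -0.1, 0.3]
opening: 0.429
finger_force: 30.1
```

Request:
{"api": "move_arm", "payload": {"moves": [[0.3, [0, 0, 0], [0, 0, 0]], [0.3, [0, 0, 0], [0, 0, 0]], [0.3, [0, 0, 0], [0, 0, 0]], [0.3, [0, 0, 0], [0, 0, 0]], [0.3, [-0.0008, 0, -0.0006], [0, 0, 0]], [0.3, [-0.0015, 0, -0.0013], [0, 0, 0]], [0.3, [-0.0077, 0, -0.0064], [0, 0, 0]], [0.3, [-0.0077, 0, -0.0064], [0, 0, 0]], [0.3, [-0.0077, 0, -0.0064], [0, 0, 0]], [0.3, [-0.0077, 0, -0.0064], [0, 0, 0]]]}}

```text
time: 24.67
eef_pos: [0.4249, -0.2764, 0.0928]
tcp_rot: [0.876, 0.235, -0.407, 0.109]
contact_force: [0.1, -0.8, -1.4]
opening: 0.428
finger_force: 30.1
```

```bash
python3 look.py w8
python3 - <<'E'
from bt import *
import pickle
s=pickle.load(open('w8.pkl','rb'));T=cur(s);D=np.linalg.inv(tp(GB,0))@T
print('finger',s['finger_force'],'rot',R.from_matrix(D[:3,:3]).as_rotvec())
Gc=np.array([.4475,.2475,.061+.038+.005+.045])
Tt=tp(Gc,0);
plan(Tt,25)
print(tp(Gc,0)[:3,3])
im=cv2.imread('pics/w8.png').astype(int)
y=((im[:,:,2]>100)&(im[:,:,1]>70)&(im[:,:,0]<40))
for r in range(170,360,20):
    c=np.where(y[r,200:400])[0]; print(r,c.min()+200 if len(c) else None,c.max()+200 if len(c) else None)
E
```

```text
24.6667 [ 0.42490779 -0.27639732  0.09275054] [ 0.87598004  0.23507175 -0.40673685  0.10938636] [-0.46201779  0.43642577  1.84290027 -0.69534787  1.4705928   0.88110885] 0.4283068299464376 [ 0.13899488 -0.82493422 -1.37421837]
finger 30.09166801261017 rot [-0.001   0.0032 -0.0003]
25 rows: shift [ 0.0056 -0.0177 -0.0092] turn [ 0.0001 -0.0002 -0.0001]
[0.4332 0.2393 0.1352]
170 296 348
190 280 365
210 279 380
230 278 382
250 277 384
270 276 385
290 275 386
310 274 369
330 273 370
350 272 371
```

The bottle is gripped and lifted. I'll carry it over by pure translation.

Request:
{"api": "move_arm", "payload": {"moves": [[0.3, [0.0025, -0.0088, -0.0049], [0, 0, 0]], [0.3, [0.005, -0.0177, -0.0097], [0, 0, 0]], [0.3, [0.005, -0.0177, -0.0097], [0, 0, 0]], [0.3, [0.005, -0.0177, -0.0097], [0, 0, 0]], [0.3, [0.005, -0.0177, -0.0097], [0, 0, 0]], [0.3, [0.005, -0.0177, -0.0097], [0, 0, 0]], [0.3, [0.005, -0.0177, -0.0097], [0, 0, 0]], [0.3, [0.005, -0.0177, -0.0097], [0, 0, 0]], [0.3, [0.005, -0.0177, -0.0097], [0, 0, 0]], [0.3, [0.005, -0.0177, -0.0097], [0, 0, 0]]]}}

```text
time: 25.55
eef_pos: [0.4274, -0.0784, 0.1144]
tcp_rot: [0.876, 0.235, -0.407, 0.109]
contact_force: [0.2, 0.5, -1.7]
opening: 0.426
finger_force: 30.1
```

Request:
{"api": "move_arm", "payload": {"moves": [[0.3, [0.005, -0.0177, -0.0097], [0, 0, 0]], [0.3, [0.005, -0.0177, -0.0097], [0, 0, 0]], [0.3, [0.005, -0.0177, -0.0097], [0, 0, 0]], [0.3, [0.005, -0.0177, -0.0097], [0, 0, 0]], [0.3, [0.005, -0.0177, -0.0097], [0, 0, 0]], [0.3, [0.005, -0.0177, -0.0097], [0, 0, 0]], [0.3, [0.005, -0.0177, -0.0097], [0, 0, 0]], [0.3, [0.005, -0.0177, -0.0097], [0, 0, 0]], [0.3, [0.005, -0.0177, -0.0097], [0, 0, 0]], [0.3, [0.0025, -0.0088, -0.0049], [0, 0, 0]]]}}

```text
time: 26.38
eef_pos: [0.4307, 0.1183, 0.1378]
tcp_rot: [0.876, 0.236, -0.407, 0.109]
contact_force: [0.2, -0.3, -0.7]
opening: 0.432
finger_force: 30.2
```

Run:
```python
from bt import *
s=get_state();T=cur(s);print(s['eef_pos'],s['finger_force'],s['opening'])
Tt=T.copy();Tt[:3,3]=[.4345,.2395,.155];plan(Tt,8,T)
im=read_camera('top')[:,:,::-1];cv2.imwrite('pics/top2.png',im)
```

```text
[0.4307 0.1183 0.1378] 30.15852402895689 0.43177604442797524
8 rows: shift [ 0.0035 -0.0129 -0.0075] turn [-0. -0.  0.]
```

Request:
{"api": "move_arm", "payload": {"moves": [[0.3, [0.0035, -0.0129, -0.0075], [0, 0, 0]], [0.3, [0.0035, -0.0129, -0.0075], [0, 0, 0]], [0.3, [0.0035, -0.0129, -0.0075], [0, 0, 0]], [0.3, [0.0035, -0.0129, -0.0075], [0, 0, 0]], [0.3, [0.0035, -0.0129, -0.0075], [0, 0, 0]], [0.3, [0.0035, -0.0129, -0.0075], [0, 0, 0]], [0.3, [0.0035, -0.0129, -0.0075], [0, 0, 0]], [0.3, [0.0035, -0.0129, -0.0075], [0, 0, 0]], [0.3, [0, 0, 0], [0, 0, 0]], [0.3, [0, 0, 0], [0, 0, 0]]]}}

```text
time: 27.27
eef_pos: [0.435, 0.2382, 0.1551]
tcp_rot: [0.876, 0.236, -0.407, 0.11]
contact_force: [0.8, -0.2, -0.7]
opening: 0.433
finger_force: 30.2
```

```bash
python3 look.py w9
python3 - <<'E'
from bt import *
import pickle
s=pickle.load(open('w9.pkl','rb'));im=cv2.imread('pics/w9.png').astype(int)
c=np.array([.4475,.2475,0]);t=np.linspace(0,6.28,181)
rg=lambda r,z,c=c:proj('wrist',c+[0,0,z]+r*np.c_[np.cos(t),np.sin(t),0*t],s)
for n,r,z in(('rim',.036,.077),('bore',.027,.077),('foot',.025,.005)): p=rg(r,z);print(n,p.min(0),p.max(0))
b=np.r_[s['eef_pos'][:2]+[.013,.008],0];bz=s['eef_pos'][2]-.0483
for z in(0,.068): p=rg(.019,bz+z,b);print('bottle',z,p.min(0),p.max(0))
dark=(im.max(2)<115)&(im.max(2)-im.min(2)<18)
for r in range(20,240,12):
    k=dark[r].astype(np.uint8);d=np.flatnonzero(np.diff(np.r_[0,k,0]));runs=[(int(a),int(e)) for a,e in zip(d[::2],d[1::2]) if e-a>12]
    yl=np.flatnonzero((im[r,:,2]>100)&(im[r,:,1]>70)&(im[r,:,0]<40));print(r,runs,(yl.min(),yl.max()) if len(yl)>8 else None)
E
```

```text
27.2667 [0.43502126 0.23824875 0.15505522] [ 0.87568899  0.2359121  -0.40683303  0.10954982] [ 0.36050937  0.47533177  1.64869951 -0.1326151   1.87801666  1.42292631] 0.4331879792686866 [ 0.79360988 -0.24445851 -0.67710443]
rim [241.6493  71.6236] [394.4321 173.6883]
bore [261.2553  89.2895] [374.9381 164.621 ]
foot [273.4719 -17.4757] [363.4657  65.5355]
bottle 0 [278.2898 161.2756] [363.6874 206.0079]
bottle 0.068 [269.6672 336.3442] [372.4824 349.2443]
20 [(273, 368)] None
32 [(261, 379)] None
44 [(255, 380)] None
56 [(253, 381)] None
68 [(251, 382)] None
80 [(250, 383)] None
92 [(249, 384)] None
104 [(248, 385)] None
116 [(248, 385)] None
128 [(254, 386)] None
140 [(262, 387)] None
152 [(268, 359)] None
164 [(279, 365)] None
176 [(246, 285)] (np.int64(287), np.int64(358))
188 [(245, 280)] (np.int64(280), np.int64(364))
200 [(243, 279)] (np.int64(280), np.int64(365))
212 [(242, 278), (367, 397)] (np.int64(279), np.int64(365))
224 [(241, 259), (368, 398)] (np.int64(278), np.int64(366))
236 [(368, 399)] (np.int64(278), np.int64(367))
```

Run:
```python
from bt import *
import pickle
s=pickle.load(open('w9.pkl','rb'));im=cv2.imread('pics/w9.png').astype(int)
for c in(255,262,270,322,370): print(c,[(r,tuple(int(v) for v in im[r,c])) for r in range(60 if c==322 else 100,190,5)])
t=np.linspace(0,6.28,181);p=proj('wrist',np.array([.4475,.2475,.077])+.036*np.c_[np.cos(t),np.sin(t),0*t],s)
for c in(255,262,270,370): print(c,np.round(p[np.abs(p[:,0]-c)<2.5][:,1]))
```

```text
255 [(100, (80, 78, 83)), (105, (80, 77, 80)), (110, (102, 99, 101)), (115, (97, 94, 99)), (120, (101, 98, 101)), (125, (98, 93, 98)), (130, (72, 86, 102)), (135, (72, 87, 100)), (140, (72, 88, 107)), (145, (75, 95, 113)), (150, (73, 93, 112)), (155, (78, 103, 122)), (160, (70, 96, 119)), (165, (63, 90, 113)), (170, (85, 89, 87)), (175, (82, 87, 87)), (180, (79, 82, 81)), (185, (83, 86, 86))]
262 [(100, (80, 79, 79)), (105, (79, 74, 80)), (110, (80, 78, 83)), (115, (99, 94, 98)), (120, (99, 95, 100)), (125, (98, 97, 99)), (130, (98, 94, 100)), (135, (94, 93, 93)), (140, (99, 99, 102)), (145, (70, 94, 114)), (150, (75, 94, 114)), (155, (70, 94, 115)), (160, (67, 94, 115)), (165, (72, 96, 121)), (170, (78, 85, 88)), (175, (80, 82, 83)), (180, (78, 83, 83)), (185, (84, 87, 88))]
270 [(100, (64, 61, 63)), (105, (64, 61, 64)), (110, (63, 67, 66)), (115, (67, 68, 69)), (120, (72, 69, 72)), (125, (69, 68, 70)), (130, (69, 68, 68)), (135, (69, 66, 72)), (140, (68, 64, 69)), (145, (98, 95, 100)), (150, (102, 99, 103)), (155, (97, 93, 98)), (160, (70, 97, 119)), (165, (70, 96, 117)), (170, (65
[... 457 characters left out ...]
(78, 77, 82)), (155, (82, 80, 83)), (160, (77, 80, 84)), (165, (29, 109, 129)), (170, (0, 131, 158)), (175, (0, 133, 161)), (180, (0, 134, 161)), (185, (0, 133, 160))]
370 [(100, (87, 86, 89)), (105, (88, 87, 90)), (110, (77, 74, 77)), (115, (57, 59, 61)), (120, (60, 62, 64)), (125, (61, 63, 66)), (130, (66, 66, 72)), (135, (65, 65, 70)), (140, (63, 64, 70)), (145, (63, 65, 66)), (150, (69, 84, 100)), (155, (57, 77, 96)), (160, (76, 98, 118)), (165, (99, 133, 163)), (170, (109, 148, 181)), (175, (104, 140, 174)), (180, (103, 140, 169)), (185, (103, 141, 173))]
255 [ 93.  94. 149. 151. 152. 153.]
262 [ 87.  88. 156. 157. 158.]
270 [ 83.  84. 161. 162. 163.]
370 [162. 161. 160.  87.  86.  84.]
```

Request:
{"api": "move_arm", "payload": {"moves": [[0.3, [0.0005, -0.0012, -0.0006], [0, 0, 0]], [0.3, [0.0005, -0.0013, -0.0006], [0, 0, 0]], [0.3, [0.005, 0, 0.0042], [0, 0, 0]], [0.3, [0.005, 0, 0.0042], [0, 0, 0]], [0.3, [0.005, 0, 0.0042], [0, 0, 0]], [0.3, [0.005, 0, 0.0042], [0, 0, 0]], [0.3, [0.005, 0, 0.0042], [0, 0, 0]], [0.3, [0.005, 0, 0.0042], [0, 0, 0]], [0.3, [0.005, 0, 0.0042], [0, 0, 0]], [0.3, [0.0038, 0, 0.0032], [0, 0, 0]]]}}

```text
time: 28.15
eef_pos: [0.4349, 0.2402, 0.1033]
tcp_rot: [0.876, 0.235, -0.408, 0.109]
contact_force: [-0.3, -0.0, -1.2]
opening: 0.424
finger_force: 30.2
```

```bash
python3 look.py w10
```

```text
28.15 [0.43485938 0.24024463 0.10333375] [ 0.87562052  0.23519591 -0.4075205   0.10908081] [ 0.3627668   0.54669509  1.656109   -0.12644782  1.80156903  1.43651547] 0.42406702526903134 [-0.28577496 -0.03123688 -1.15298089]
```

It is inside the cup without contact. I'll lower it gently to the cup floor.

Request:
{"api": "move_arm", "payload": {"moves": [[0.3, [0.0012, 0, 0.001], [0, 0, 0]], [0.3, [0.0012, 0, 0.001], [0, 0, 0]], [0.3, [0.0012, 0, 0.001], [0, 0, 0]], [0.3, [0.0012, 0, 0.001], [0, 0, 0]], [0.3, [0.0012, 0, 0.001], [0, 0, 0]], [0.3, [0.0009, 0, 0.0008], [0, 0, 0]], [0.3, [0.0006, 0, 0.0005], [0, 0, 0]], [0.3, [0.0006, 0, 0.0005], [0, 0, 0]], [0.3, [0.0004, 0, 0.0003], [0, 0, 0]], [0.3, [0, 0, 0], [0, 0, 0]]]}}

```text
time: 29.03
eef_pos: [0.4351, 0.2404, 0.0932]
tcp_rot: [0.876, 0.235, -0.407, 0.109]
contact_force: [-0.6, 0.3, -1.0]
opening: 0.429
finger_force: 30.2
```

Request:
{"api": "move_arm", "payload": {"moves": [[0.3, [0.0004, 0, 0.0003], [0, 0, 0]], [0.3, [0.0004, 0, 0.0003], [0, 0, 0]], [0.3, [0.0004, 0, 0.0003], [0, 0, 0]], [0.3, [0.0004, 0, 0.0003], [0, 0, 0]], [0.3, [0.0004, 0, 0.0003], [0, 0, 0]], [0.3, [0.0002, 0, 0.0002], [0, 0, 0]], [0.3, [0, 0, 0], [0, 0, 0]], [0.3, [0, 0, 0], [0, 0, 0]], [0.3, [0, 0, 0], [0, 0, 0]], [0.3, [0, 0, 0], [0, 0, 0]]]}}

```text
time: 29.87
eef_pos: [0.4353, 0.2405, 0.0913]
tcp_rot: [0.876, 0.235, -0.407, 0.109]
contact_force: [-0.7, 0.3, 5.4]
opening: 0.431
finger_force: 30.5
```

Seated exactly at the expected height. I'll release and withdraw along the tool axis.

Request:
{"api": "move_arm", "payload": {"moves": [[0.4, [-0.0004, 0, -0.0003], [0, 0, 0]], [0.45, [0, 0, 0], [0, 0, 0]], [0.48, [0, 0, 0], [0, 0, 0]], [0.52, [0, 0, 0], [0, 0, 0]], [0.58, [0, 0, 0], [0, 0, 0]], [0.7, [0, 0, 0], [0, 0, 0]], [0.8, [0, 0, 0], [0, 0, 0]], [0.85, [0, 0, 0], [0, 0, 0]], [0.85, [0, 0, 0], [0, 0, 0]], [0.85, [0, 0, -0.002], [0, 0, 0]]]}}

```text
time: 30.7
eef_pos: [0.4362, 0.2411, 0.0921]
tcp_rot: [0.876, 0.235, -0.407, 0.109]
contact_force: [0.1, 0.5, -0.3]
opening: 0.849
finger_force: 0.0
```

Request:
{"api": "move_arm", "payload": {"moves": [[0.85, [0, 0, -0.004], [0, 0, 0]], [0.85, [0, 0, -0.008], [0, 0, 0]], [0.85, [0, 0, -0.012], [0, 0, 0]], [0.85, [0, 0, -0.015], [0, 0, 0]], [0.85, [0, 0, -0.018], [0, 0, 0]], [0.85, [0, 0, -0.018], [0, 0, 0]], [0.85, [0, 0, -0.018], [0, 0, 0]], [0.85, [0, 0, -0.018], [0, 0, 0]], [0.85, [0, 0, -0.015], [0, 0, 0]], [0.85, [0, 0, -0.005], [0, 0, 0]]]}}

```text
time: 31.53
eef_pos: [0.5253, 0.2923, 0.1791]
tcp_rot: [0.877, 0.235, -0.405, 0.109]
contact_force: [0.4, 0.5, 0.6]
opening: 0.849
finger_force: 0.0
```

```bash
python3 look.py w11
python3 - <<'E'
from bt import *
import pickle
s=pickle.load(open('w11.pkl','rb'));im=cv2.imread('pics/w11.png').astype(int)
c=np.array([.4475,.2475,0])
print('pred axis',proj('wrist',[c+[0,0,z] for z in(.077,.111,.166)],s))
y=((im[:,:,2]>100)&(im[:,:,1]>70)&(im[:,:,0]<40)).astype(np.uint8);r=((im[:,:,2]>100)&(im[:,:,1]<50)&(im[:,:,0]<50)).astype(np.uint8)
for m in(y,r):
    n,l,st,cc=cv2.connectedComponentsWithStats(m);k=1+np.argmax(st[1:,4]);print(st[k],cc[k])
# bystanders and dish: compare top pictures
t2=read_camera('top')[:,:,::-1];cv2.imwrite('pics/top3.png',t2);t0=cv2.imread('pics/top0.png')
for n,(a,b,c0,d) in dict(pliers=(285,355,295,340),cutters=(145,200,185,245),tin=(240,290,312,350),dishleft=(255,320,168,185)).items():
    print(n,np.abs(t0[a:b,c0:d].astype(int)-t2[a:b,c0:d]).mean())
E
```

```text
31.5333 [0.52534187 0.29231945 0.17908379] [ 0.87677067  0.23537629 -0.40500596  0.10881803] [ 0.38393845  0.65434652  1.3342144  -0.11840197  2.01090595  1.42872997] 0.8494705239721391 [0.4453123  0.53953264 0.56375227]
pred axis [[321.2927 197.4901]
 [321.341  237.9841]
 [321.4306 313.1254]]
[ 296  179   51   92 3871] [321.247  220.2844]
[310 271  22  42 478] [320.3808 292.0962]
pliers 11.72063492063492
cutters 11.512222222222222
tin 12.219649122807018
dishleft 25.77134238310709
```

The bottle stands upright in the cup: axis at column 321, tip at row 313, both as predicted. The arm is clear, so I'm handing in.

```bash
python3 -c "
from plant import *
print(sign_off())"
```

```text
the job is handed in; nothing more can be done
None
```

I handed the job in at about 31.6 s with all three steps done in order: block flat on the bench clear of the dish, cup upright about 4 mm off the dish's centre, and bottle upright in the cup, nozzle up. The pin tin, pliers and end cutters were never touched, as far as I can tell; my before-and-after picture check on them was inconclusive.

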